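# Set up the dead-weight press for a trial pressing of a pedal-lyre collar

### The job

Set up the dead-weight press for a trial pressing of a collar: slide the brass gate by its grip fully open to its end stop, then stack whichever of the collar's rings are on the bench flat in the pot, one after another in this order from the bottom up: brass, pale hornbeam, red, black (just pass over any that is missing). Then lower the platen squarely and gently over the tall rod, with its foot going into the pot until it rests on the stack, and lay one lead weight flat on each of its two wings. Do not disturb the mallet, mug, calipers and voicing tool.

Things in the scene. Friction and masses are not known exactly. Their poses are not given: they have to be found in the camera images.
- press: Dead-weight press, dark iron, fixed; stands elsewhere and turned up to 0.3 rad each time. Origin on the bench under the pot's axis; +x points from pot to rod, z up. Its base plate reaches 42 mm each way in y and is 12 mm thick. On the -x side an iron block with brass rails, reaching to x = -146 mm and 100 mm high, carries the gate
- bore (a point): Centre of the floor of the press's round pot, 20 mm above the bench; axes as the press. Bore 61 mm, depth 66 mm (rim 86 mm above the bench), flared mouth, wall outside radius about 42 mm. Two finger slots 41 mm wide cut the wall from top to bottom on the +y and -y sides; in them the base plate lies 8 mm lower than the floor
- rod_top (a point): Top of the press's tall steel rod: 16 mm diameter, vertical, top 175 mm above the bench, last 12 mm tapered; 95 mm from the pot's axis in the press's +x
- gate_grip (a point): Centre of the dark wood grip of the press's brass gate: an upright bar 16 mm (press x) by 40 mm (press y) by 42 mm high, its top 138 mm above the bench, standing on the gate plate (top face 96 mm above the bench). Same axes as the press. The plate (56 mm wide) reaches 53 mm in +x from the grip and covers most of the pot's mouth when shut
- gate (a joint): How far the gate has slid open, m: 0 is shut, 0.075 is its end stop, where the pot is quite clear. It opens along the press's -x (away from the rod) against about 2 N of friction and stays where it is left; it starts anywhere between 0 and 0.02
- platen_grip (a point): Centre of the boxwood handle of the platen: a square upright block 30 x 30 mm in plan (sides along the platen's x and y), 44 mm high. 74 mm above the underside of the foot, straight above the foot's centre. Axes: x from handle to hub, z up
- platen_hole (a point): Lower mouth of the hole drilled through the platen's hub: 22 mm diameter, hub 44 mm outside diameter and 30 mm long upwards from here; 95 mm from the handle's axis in the platen's +x, 40 mm above the underside of the foot. Axes as the platen
- brass (a point): Yellow brass ring, 56 mm outside diameter, hole 20 mm, 16 mm high, lying flat; may be absent (None). Point at its centre, half-way up; z is the ring's axis
- hornbeam (a point): Pale hornbeam (whitish wood) ring, 56 mm outside diameter, hole 26 mm, 18 mm high, lying flat; may be absent (None). Point at its centre, half-way up; z is the ring's axis
- red (a point): Red fibre ring, 56 mm outside diameter, hole 34 mm, 14 mm high, lying flat; may be absent (None). Point at its centre, half-way up; z is the ring's axis
- black (a point): Black ebonite ring, 56 mm outside diameter, hole 26 mm, 16 mm high, lying flat; may be absent (None). Point at its centre, half-way up; z is the ring's axis
- weight1 (a point): Grey lead key weight, a block 54 mm (its x) by 36 mm (its y) by 20 mm high, 0.32 kg, lying flat on the bench. Point at its centre, half-way up
- weight2 (a point): Grey lead key weight, a block 54 mm (its x) by 36 mm (its y) by 20 mm high, 0.32 kg, lying flat on the bench. Point at its centre, half-way up
- lead1: The first lead weight's body (origin at the centre of its underside)
- lead2: The second lead weight's body (origin at the centre of its underside)
- platen: The platen (0.7 to 0.9 kg), origin at the centre of the underside of its round steel foot (52 mm diameter, 40 mm high, on which it stands). x points from handle to hub. On the foot lies an aluminium plate 12 mm thick, its top 52 mm above the underside of the foot, with two plain wings, 54 mm wide in x and 180 mm from tip to tip in y (90 mm each way), the handle in the middle, and an arm in +x to a dark steel hub
- mallet: Boxwood mallet lying on the bench, head 64 mm across, handle 170 mm in its +x; leave alone
- mug: Green enamel mug, 82 mm across, 90 mm high, handle to its +y; leave alone
- calipers: Nickel calipers lying flat, 180 mm long; leave alone
- needle_tool: Voicing tool with dark wooden handle, 135 mm long, lying on its side; leave alone
- brass_ring: The brass ring's body (origin at the centre of its underside)
- hornbeam_ring: The hornbeam ring's body (origin at the centre of its underside)
- red_ring: The red ring's body (origin at the centre of its underside)
- black_ring: The black ring's body (origin at the centre of its underside)

How it is judged (in metres and radians):
On the way, in this order (a step that is already met when the one before it is completed fails the run):
1. the gate is open to its end stop (within 5 mm) (value of joint gate above 0.07 m), for 0.2 s.
2. the brass ring lies flat in the pot in its turn, let go (horizontal distance between brass and bore below 0.006 m and z of brass in the frame of bore below 0.013 m and angle between the z axis of brass and the z axis of bore, either way round below 0.1 rad and contact force between the fingers and brass_ring below 0.5 N), for 0.2 s.
3. the hornbeam ring lies flat in the pot in its turn, let go (horizontal distance between hornbeam and bore below 0.006 m and z of hornbeam in the frame of bore below 0.03 m and angle between the z axis of hornbeam and the z axis of bore, either way round below 0.1 rad and contact force between the fingers and hornbeam_ring below 0.5 N), for 0.2 s.
4. the red ring lies flat in the pot in its turn, let go (horizontal distance between red and bore below 0.006 m and z of red in the frame of bore below 0.046 m and angle between the z axis of red and the z axis of bore, either way round below 0.1 rad and contact force between the fingers and red_ring below 0.5 N), for 0.2 s.
5. the black ring lies flat in the pot in its turn, let go (horizontal distance between black and bore below 0.006 m and z of black in the frame of bore below 0.061 m and angle between the z axis of black and the z axis of bore, either way round below 0.1 rad and contact force between the fingers and black_ring below 0.5 N), for 0.2 s.
6. the platen is on the rod, level, its foot in the pot (horizontal distance between platen_hole and rod_top below 0.006 m and horizontal distance between platen and bore below 0.008 m and z of platen in the frame of bore below 0.068 m and angle between platen's own z axis and vertical below 0.06 rad), for 0.2 s.
At the end, for the whole second after the job is handed in: Gate within 5 mm of its stop; rings flat in the pot, in order; platen on the rod, hole within 6 mm of its axis, foot in the pot (8 mm), level to 0.06 rad, resting on the stack; a lead weight flat on each wing, centre 30 to 88 mm out and within 25 mm of its middle line; all at rest (all of step 6 and value of joint gate above 0.07 m and horizontal distance between each of brass, hornbeam, red, black and bore below 0.006 m and z of brass in the frame of bore below 0.013 m and angle between the z axis of each of brass, hornbeam, red, black and the z axis of bore, either way round below 0.1 rad and z of hornbeam in the frame of bore below 0.03 m and z of red in the frame of bore below 0.046 m and z of black in the frame of bore below 0.061 m and z of each of hornbeam, red, black in the frame of brass above 0.005 m and z of each of red, black in the frame of hornbeam above 0.005 m and z of black in the frame of red above 0.005 m and z of weight1 in the frame of platen between 0.056 and 0.068 m and x of weight1 in the frame of platen between -0.025 and 0.025 m and linear speed of each of lead1, lead2, platen below 0.02 m/s and z of weight2 in the frame of platen between 0.056 and 0.068 m and x of weight2 in the frame of platen between -0.025 and 0.025 m and (contact force between platen and brass_ring above 1 N or contact force between platen and hornbeam_ring above 1 N or contact force between platen and red_ring above 1 N or contact force between platen and black_ring above 1 N) and ((y of weight1 in the frame of platen between 0.03 and 0.088 m and y of weight2 in the frame of platen between -0.088 and -0.03 m) or (y of weight1 in the frame of platen between -0.088 and -0.03 m and y of weight2 in the frame of platen between 0.03 and 0.088 m))); the robot touches nothing.
It fails at once if the mallet is disturbed (moved over 30 mm) (distance of mallet from where it was at the start of the episode above 0.03 m).
It fails at once if the mug is disturbed (moved over 30 mm) (distance of mug from where it was at the start of the episode above 0.03 m).
It fails at once if the calipers is disturbed (moved over 30 mm) (distance of calipers from where it was at the start of the episode above 0.03 m).
It fails at once if the needle tool is disturbed (moved over 30 mm) (distance of needle_tool from where it was at the start of the episode above 0.03 m).
It fails at once if the platen is dropped down the rod (faster than 0.4 m/s with the rod in its hole) (horizontal distance between platen_hole and rod_top below 0.008 m and z of platen_hole in the frame of rod_top below 0 m and linear speed of platen above 0.4 m/s).
Of brass_ring, hornbeam_ring, red_ring, black_ring only 3 to 4 are there at a start; the rules pass over those that are not, and their reading is None.
At some moment in a run one of brass_ring, hornbeam_ring, red_ring, black_ring may be knocked a few centimetres aside while the robot is not near it.
It also fails if it takes over 192 s, if anything falls off the work surface, if the arm or the gripper's body presses on something with over 40 N, if the wrist force passes 120 N, or if a joint passes its speed limit or range.

### The arm

A 6-joint arm with a two-finger parallel gripper is mounted at the origin on the work surface. World frame = base frame: x ahead of the robot, y to its left, z up, the work surface at z = 0. Lengths are in mm, angles in rad, forces in N, time in s.
With the tool pointing down it reaches from about 275 to 1000 mm from the base axis. Payload 8.4 kg.
Tool frame: the origin (TCP) lies on the mounting face of the last link; the fingertips stand 173 mm ahead of it and the grasp point (between the pads) lies 155 mm ahead of it; z points along the fingers, y is the direction in which the jaws open and shut (so a half turn about z gives the same grasp; the last joint's range is limited). The gripper opens to 85 mm and grips with 20 to 120 N. Pads are 22 mm wide; open, the fingers measure 114 mm over their backs; the gripper's body (76 mm by 85 mm) begins 54 mm behind the grasp point. The pads swing forward as they close: fully open they stand 13 mm farther back than shut.
Start: joints at [-1.109, 0.353, 1.633, -0, 1.155, -0.002], TCP at [279.593, -558.979, 404.681] pointing down, gripper open.
Joint ranges: [-2.63, 2.63], [-0.92, 2.1], [0.06, 2.66], [-1.3, 4.44], [0, 2.69], [-3.02, 3.02]. Speed limits (rad/s): [2.22, 2.22, 2.79, 3.14, 3.14, 3.14].

### API

Orientations are given as [roll, pitch, yaw] about the fixed x, y, z axes, in that order (R = Rz(yaw) Ry(pitch) Rx(roll)).
In Python, from rig import r, grab_frame, spotter gives the robot as it stands.
- The arm moves only by the tool apply_moves, never from a script. Its argument "motion" is text: rows parted by semicolons, each of 5 numbers parted by spaces: the opening, from -1 (shut) to 1 (fully open), then the shift along the tool's x, y, z as a fraction of full scale, then the turn about the tool's z as a fraction of full scale. In form: hand x y z twist; .... A call has 1 to 20 rows; each row is the pose to reach, as a shift and turn from the pose commanded when the call began, along the tool's axes at that moment, turning the shorter way round; what a row does not reach only later rows make up. Full scale, the value 1, is 1 m for a shift and pi rad for a turn. A row lasts 1/12 s, in which the tool goes at most 41.7 mm and 7.16 degrees, less where a joint would pass 70% of its speed; a pose out of reach is approached as far as the arm can. A call with a number of a shift or a turn outside -1 to 1 is refused whole. A call with a gripper value outside its range is refused whole. The fingers move at their own pace and stop on an object; "squeeze" is the grip in N (left out, the last holds). Time passes only in rows, so rows that repeat a pose let the fingers close. It gives the time, the measured TCP pose, the force and the opening at its end, in the units of the state.
- r.sense(): the state, without advancing time (a new reading comes with each control period).
- grab_frame(name): name is "side" or "top"; returns a dict with "img" (400x640x3 uint8, red, green, blue), "fx", "fy", "cx", "cy" (pixels), "dist_coeffs" ([k1, k2, p1, p2, k3] as OpenCV has them; the pictures are not rectified), "R" (3x3) and "t" (3): a world point X has camera coordinates R X + t. Camera axes: x right, y down, z forward; pixel columns grow to the right and rows downward; lengths in mm; the calibration is good to about 2 mm. A picture is of the moment at which its call begins. There is no depth.
- r.sign_off(): hands the job in, once; it reports no verdict.
Trained networks look in the newest picture that a camera, given by its name, has taken for a name from the list of things; names that differ only in an ending like _2 or _b are one class to them, and where a whole thing is asked for, a point or a joint stands for the part that bears it (a point fixed in the world has none). Each returns a list of dicts, best first, with "conf" (0 to 1); they miss things now and then, are a little off and sometimes report something else, mostly with a low value. They report only what shows in the picture. A call takes as long as a camera call.
- spotter.boxes_of(query, camera): "point" ([x, y, z] in mm, in world coordinates, good to about 4 mm: the middle of the surface that is visible of it).
- spotter.place_of(query, camera): "point" ([x, y, z] in mm, in world coordinates, good to about 4 mm: a listed point, or the origin of a listed thing).
The state is a dict: "clock": time; "qpos": joint angles; "qvel": joint speeds; "joint_efforts": joint torques, N m; "eef_pos": TCP position; "tcp_rot": TCP orientation; "contact_force": force on the tool from outside, world axes, zero at the start; "wrist_torque": the same for the moment, N m; "opening": opening from 0.0 (shut) to 1.0 (fully open).
Only numpy, scipy, OpenCV 4.12 (cv2) and the standard library are available. Lean on these libraries where they do the work, as an engineer would, in place of code of your own. Each camera call takes 0.05 s, during which the arm holds its last target.

## Working session

There is one attempt and no reset: what is moved stays moved. The work goes in short steps, Python scripts to look and compute and a tool call to move; the robot and the scene stay as the last step left them, time stands still between calls to the robot, and variables do not carry over. Pictures are saved under pics/ and viewed, and the job is handed in when it is done.

Besides the shell and the picture viewer there is one more tool, called after ">>>" as name(argument=value, ...), one argument or row to a line, values as JSON. apply_moves: Moves the arm, as the interface text tells. Its arguments: {"type":"object","properties":{"motion":{"type":"string"},"squeeze":{"type":"number"}},"required":["motion"]}

```bash
ls; mkdir -p pics; python3 - <<'E'
from rig import r, grab_frame, spotter
import cv2
print(r.sense())
for c in ("side","top"):
    f=grab_frame(c); cv2.imwrite(f"pics/{c}0.png",f["img"][:,:,::-1])
    print(c,f["fx"],f["fy"],f["cx"],f["cy"],f["dist_coeffs"],f["R"],f["t"])
    for q in ["press","bore","rod_top","gate_grip","platen","platen_grip","platen_hole","brass","hornbeam","red","black","weight1","weight2","mallet","mug","calipers","needle_tool"]:
        print(q,[([round(v) for v in d["point"]],round(d["conf"],2)) for d in spotter.place_of(q,c)[:3]])
E
```

```text
pics
{'clock': 0.0, 'qpos': array([-1.10937562e+00,  3.53678720e-01,  1.63413421e+00,  1.56746642e-05,
        1.15521208e+00, -2.41120213e-03]), 'qvel': array([-0.0015974 ,  0.00059737, -0.00024749, -0.00097491,  0.00033261,
       -0.00148233]), 'joint_efforts': array([-3.68285109e-04, -6.05257559e+01, -3.42063260e+01, -6.59568127e-05,
        9.59810510e-03,  7.72760177e-05]), 'eef_pos': array([ 279.50327412, -558.75804518,  403.94238596]), 'tcp_rot': array([-3.14016033e+00, -1.77850250e-05,  4.63825554e-01]), 'contact_force': array([-1.06753146, -0.40183953, -0.83056937]), 'wrist_torque': array([ 0.01894375,  0.02910505, -0.00328436]), 'opening': 0.9956733893805998}
side 504.57585930253913 504.57585930253913 310.5612355256109 195.42155753442125 [-0.08159828  0.          0.          0.          0.        ] [[-0.97929388 -0.20240073 -0.00417674]
 [-0.13624589  0.67419017 -0.725882  ]
 [ 0.14973496 -0.71028273 -0.68780657]] [ 581.97431596  153.60292573 1414.55905586]
press [([600, 37, -1], 0.58)]
bore [([596, 40, 23], 0.89)]
rod_top [([688, 65, 173], 0.65), ([679, -216, 12], 0.38)]

[... 880 characters left out ...]
2.41398108 1313.41221515]
press [([603, 37, -8], 0.83), ([429, -312, 3], 0.42)]
bore [([598, 37, 18], 0.66)]
rod_top [([687, 57, 175], 0.71)]
gate_grip [([553, 26, 117], 0.87)]
platen [([458, 278, 0], 0.88)]
platen_grip [([451, 285, 75], 0.85)]
platen_hole [([538, 235, 41], 0.96), ([669, 220, 2], 0.35)]
brass []
hornbeam [([553, -362, 9], 0.78), ([550, -228, 12], 0.35)]
red [([432, -310, 4], 0.74)]
black []
weight1 [([673, -212, 11], 0.73), ([671, 213, 10], 0.7), ([453, 285, 77], 0.49)]
weight2 [([673, -212, 11], 0.73), ([671, 213, 10], 0.7), ([453, 285, 77], 0.49)]
mallet [([713, -358, 2], 0.63)]
mug [([628, 409, 2], 0.81)]
calipers [([779, 10, -1], 0.96)]
needle_tool [([360, 98, 1], 0.79)]
```

View pics/side0.png

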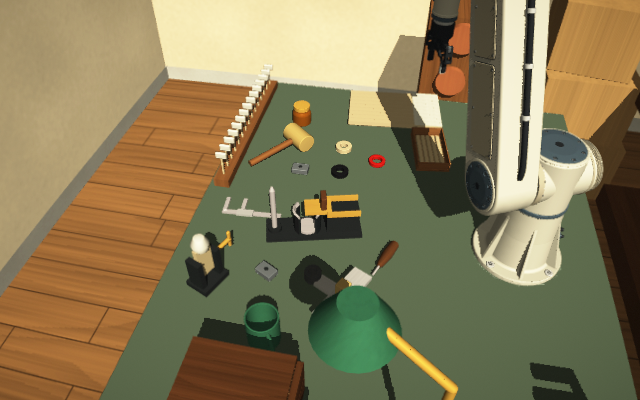

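View pics/top0.png

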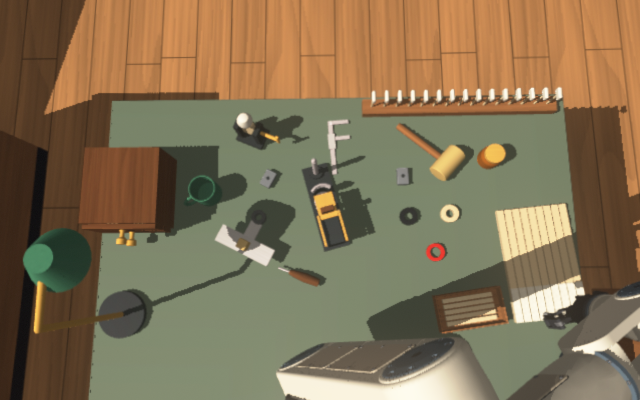

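The brass ring doesn't show in either view. In the top view the hornbeam ring is at about (450,213), red (436,252), black (409,215), the platen (245,243), the press (325,205), and the leads (268,178) and (403,176). Next I'll zoom in for finer measurements.

```bash
cat > h.py <<'E'
from rig import r, grab_frame, spotter
import cv2, numpy as np
def proj(f,P):
    P=np.atleast_2d(np.array(P,float)); K=np.array([[f["fx"],0,f["cx"]],[0,f["fy"],f["cy"]],[0,0,1]])
    rv,_=cv2.Rodrigues(np.array(f["R"])); p,_=cv2.projectPoints(P,rv,np.array(f["t"],float),K,np.array(f["dist_coeffs"])); return p[:,0]
def backz(f,px,z):
    K=np.array([[f["fx"],0,f["cx"]],[0,f["fy"],f["cy"]],[0,0,1]])
    u=cv2.undistortPoints(np.array([[px]],float),K,np.array(f["dist_coeffs"]))[0,0]
    R=np.array(f["R"]);t=np.array(f["t"]); d=R.T@np.array([u[0],u[1],1]); c=-R.T@t
    return c+d*(z-c[2])/d[2]
def circ(c,rad,n=40):
    a=np.linspace(0,2*np.pi,n); return [[c[0]+rad*np.cos(x),c[1]+rad*np.sin(x),c[2]] for x in a]
def fr(x,y,yaw,pts):
    c,s=np.cos(yaw),np.sin(yaw); return [[x+c*p[0]-s*p[1],y+s*p[0]+c*p[1],p[2]] for p in pts]
def rect(x0,x1,y0,y1,z): return [[x0,y0,z],[x1,y0,z],[x1,y1,z],[x0,y1,z],[x0,y0,z]]
def crop(f,box,name,polys=[],s=6):
    x0,y0,x1,y1=box; im=cv2.resize(f["img"][y0:y1,x0:x1,::-1],None,fx=s,fy=s,interpolation=cv2.INTER_CUBIC)
    for pl,col in polys:
        p=((proj(f,pl)-[x0,y0]+.5)*s).round().astype(int); cv2.polylines(im,[p.reshape(-1,1,2)],False,col,1)
    cv2.imwrite(name,im)
def press_polys(x,y,yaw,gx=None):
    L=[(circ((0,0,86),42),(0,255,0)),(circ((0,0,20),30.5),(255,255,0)),(circ((95,0,163),8),(0,0,255)),([[95,0,12],[95,0,175]],(0,0,255)),
       ([[-146,-42,12],[-146,42,12]],(255,0,255)),([[-146,42,12],[60,42,12]],(255,0,255)),([[-146,-42,12],[60,-42,12]],(255,0,255))]
    if gx is not None: L+=[(rect(gx-8,gx+8,-20,20,138),(255,0,0)),(rect(gx-8,gx+53,-28,28,96),(255,128,0))]
    return [(fr(x,y,yaw,p),c) for p,c in L]
def platen_polys(x,y,yaw,z=0):
    L=[(rect(-15,15,-15,15,96),(0,0,255)),(rect(-27,27,-90,90,52),(0,255,0)),(circ((95,0,70),22),(255,0,0)),(circ((95,0,70),11),(255,0,0))]
    return [(fr(x,y,yaw,[[a,b,c+z] for a,b,c in p]),col) for p,col in L]
E
cat > a.py <<'E'
from h import *
f=grab_frame("top"); g=grab_frame("side")
pp=press_polys(597,38,0.25,-45)
crop(f,(290,135,370,260),"pics/t1.png",pp,s=4.8)
crop(g,(200,170,380,260),"pics/s1.png",pp,s=4.4)
pl=platen_polys(455,281,-0.51)
crop(f,(200,190,320,290),"pics/t2.png",pl,s=6)
E
python3 a.py
```

```text
(no output)
```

View pics/t1.png

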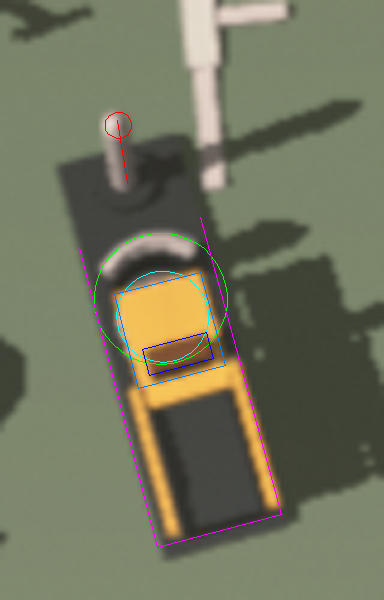

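View pics/s1.png

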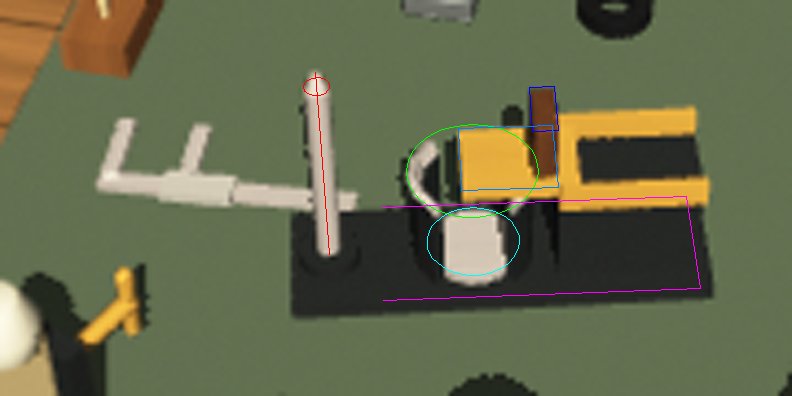

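View pics/t2.png

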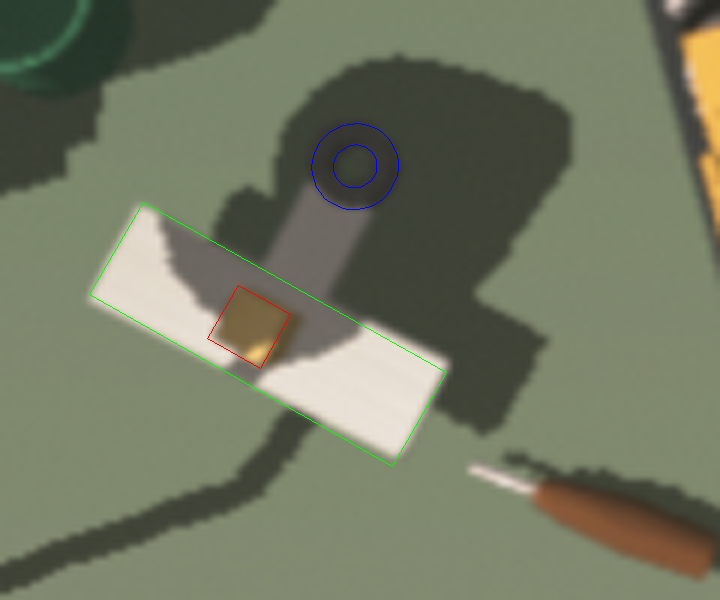

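```bash
cat > go.py <<'E'
# usage: go.py X Y Z YAW (target TCP; from commanded pose stored) ; prints shift/twist
import sys,json,os,numpy as np
from rig import r
def load():
    return json.load(open('cmd.json')) if os.path.exists('cmd.json') else [279.593,-558.979,404.681,0.4638]
def plan(X,Y,Z,YAW,save=True):
    x,y,z,w=load(); c,s=np.cos(w),np.sin(w); dx,dy,dz=X-x,Y-y,Z-z
    d=(YAW-w+np.pi)%(2*np.pi)-np.pi
    out=[round((c*dx+s*dy)/1000,4),round((s*dx-c*dy)/1000,4),round(-dz/1000,4),round(-d/np.pi,4)]
    print("shift",*out)
    if save: json.dump([X,Y,Z,w+d],open('cmd.json','w'))
if __name__=="__main__":
    st=r.sense(); print("t",round(st["clock"],2),"meas",np.round(st["eef_pos"],1),np.round(st["tcp_rot"],4),"F",np.round(st["contact_force"],1),"q6",round(st["qpos"][5],2),"cmd",np.round(load(),2))
    a=[float(v) for v in sys.argv[1:]]
    for i in range(0,len(a),4): plan(*a[i:i+4])
E
python3 go.py 553.5 27 400 1.82
```

```text
t 1.9 meas [ 279.6 -559.   404.7] [-3.1415  0.      0.4638] F [-0.8  0.3 -0.4] q6 -0.0 cmd [ 2.7959e+02 -5.5898e+02  4.0468e+02  4.6000e-01]
shift 0.5071 -0.4015 0.0047 -0.4317
```

>>> apply_moves(
  motion="1 0.5071 -0.4015 0.0047 -0.4317;1 0.5071 -0.4015 0.0047 -0.4317;1 0.5071 -0.4015 0.0047 -0.4317;1 0.5071 -0.4015 0.0047 -0.4317;1 0.5071 -0.4015 0.0047 -0.4317;1 0.5071 -0.4015 0.0047 -0.4317;1 0.5071 -0.4015 0.0047 -0.4317;1 0.5071 -0.4015 0.0047 -0.4317;1 0.5071 -0.4015 0.0047 -0.4317;1 0.5071 -0.4015 0.0047 -0.4317;1 0.5071 -0.4015 0.0047 -0.4317;1 0.5071 -0.4015 0.0047 -0.4317;1 0.5071 -0.4015 0.0047 -0.4317;1 0.5071 -0.4015 0.0047 -0.4317;1 0.5071 -0.4015 0.0047 -0.4317;1 0.5071 -0.4015 0.0047 -0.4317;1 0.5071 -0.4015 0.0047 -0.4317;1 0.5071 -0.4015 0.0047 -0.4317;1 0.5071 -0.4015 0.0047 -0.4317",
  squeeze=40,
)

```text
clock: 3.48
eef_pos: [553.1, 26.6, 399.8]
tcp_rot: [-3.141, 0.0, 1.82]
contact_force: [0.2, 0.1, -0.1]
opening: 1.002
```

>>> apply_moves(
  motion="1 0 0 0.04 0;1 0 0 0.08 0;1 0 0 0.11 0;1 0 0 0.123 0;1 0 0 0.123 0;-1 0 0 0.123 0;-1 0 0 0.123 0;-1 0 0 0.123 0;-1 0 0 0.123 0;-1 0 0 0.123 0;-1 0 0 0.123 0;-1 0 0 0.123 0;-1 0 0 0.123 0;-1 0 0 0.123 0",
  squeeze=40,
)

```text
clock: 4.65
eef_pos: [553.8, 27.0, 277.9]
tcp_rot: [3.141, 0.001, 1.821]
contact_force: [-1.9, -0.7, 6.0]
opening: 0.176
```

```bash
cat > b.py <<'E'
from h import *
f=grab_frame("top"); g=grab_frame("side")
pp=press_polys(597,38,0.25,-45)
crop(f,(270,115,390,260),"pics/t3.png",pp,s=4)
crop(g,(200,100,400,260),"pics/s3.png",pp,s=3.7)
E
python3 b.py
```

```text
(no output)
```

View pics/s3.png

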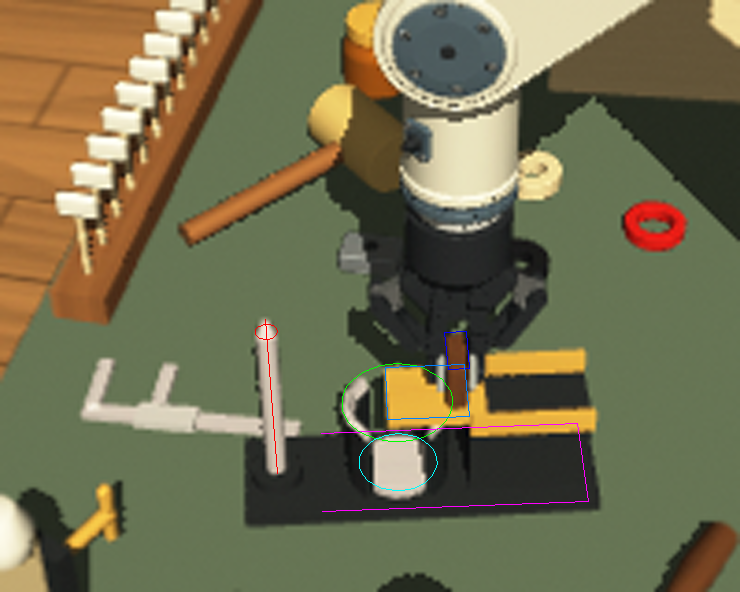

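>>> apply_moves(
  motion="-1 0 -0.005 -0.001 0;-1 0 -0.01 -0.001 0;-1 0 -0.017 -0.001 0;-1 0 -0.024 -0.001 0;-1 0 -0.031 -0.001 0;-1 0 -0.038 -0.001 0;-1 0 -0.045 -0.001 0;-1 0 -0.05 -0.001 0;-1 0 -0.055 -0.001 0;-1 0 -0.06 -0.001 0;-1 0 -0.064 -0.001 0;-1 0 -0.064 -0.001 0",
)

```text
clock: 5.75
eef_pos: [490.4, 10.2, 277.9]
tcp_rot: [-3.141, 0.002, 1.821]
contact_force: [1.0, -9.5, -4.0]
opening: 0.182
```

>>> apply_moves(
  motion="-1 0 -0.003 0 0;-1 0 -0.006 0 0;-1 0 -0.009 0 0;-1 0 -0.011 0 0;-1 0 -0.011 0 0",
)

```text
clock: 6.17
eef_pos: [485.1, 8.8, 278.1]
tcp_rot: [3.127, 0.002, 1.819]
contact_force: [34.7, 4.3, -40.4]
opening: 0.184
```

>>> apply_moves(
  motion="-1 0 0.003 0 0;-1 0 0.005 0 0;0.2 0 0.005 0 0;0.2 0 0.005 0 0;0.2 0 0.005 0 0;0.2 0 0.005 0 0;0.2 0 0.005 -0.03 0;0.2 0 0.005 -0.07 0;0.2 0 0.005 -0.11 0;0.2 0 0.005 -0.15 0;0.2 0 0.005 -0.15 0",
)

```text
clock: 7.08
eef_pos: [487.2, 9.8, 435.6]
tcp_rot: [3.131, 0.002, 1.82]
contact_force: [1.5, 0.3, 1.0]
opening: 0.598
```

```bash
python3 - <<'E'
import json,numpy as np
w=1.82;d=-70
json.dump([553.5+np.sin(w)*d,27-np.cos(w)*d,428,w],open('cmd.json','w'))
E
python3 go.py
cat > b.py <<'E'
from h import *
f=grab_frame("top"); g=grab_frame("side")
pp=press_polys(597,39,0.25,-117)
crop(f,(270,115,390,260),"pics/t4.png",pp,s=4)
crop(g,(200,100,400,260),"pics/s4.png",pp,s=3.7)
for c in("top","side"):
    for q in ["bore","rod_top","gate_grip","brass","hornbeam","red","black"]:
        print(c,q,[([round(v) for v in d["point"]],round(d["conf"],2)) for d in spotter.place_of(q,c)[:2]])
E
python3 b.py
```

```text
t 7.08 meas [487.2   9.8 435.6] [3.1306e+00 2.3000e-03 1.8199e+00] F [1.5 0.3 1. ] q6 -0.23 cmd [485.66   9.74 428.     1.82]
top bore []
top rod_top [([688, 59, 176], 0.96)]
top gate_grip [([489, 6, 118], 0.49), ([688, 58, 175], 0.45)]
top brass [([451, 284, 76], 0.4)]
top hornbeam [([431, -310, 6], 0.74), ([552, -359, 10], 0.55)]
top red [([430, -310, 6], 0.64)]
top black [([549, -228, 9], 0.47)]
side bore [([596, 44, 20], 0.9)]
side rod_top [([685, 63, 173], 0.61)]
side gate_grip [([487, 5, 123], 0.7), ([676, 219, 8], 0.68)]
side brass [([431, -312, -3], 0.42)]
side hornbeam [([593, 44, 20], 0.67), ([556, -360, 11], 0.6)]
side red [([435, -311, 10], 0.6)]
side black [([543, -229, 10], 0.67)]
```

View pics/s4.png

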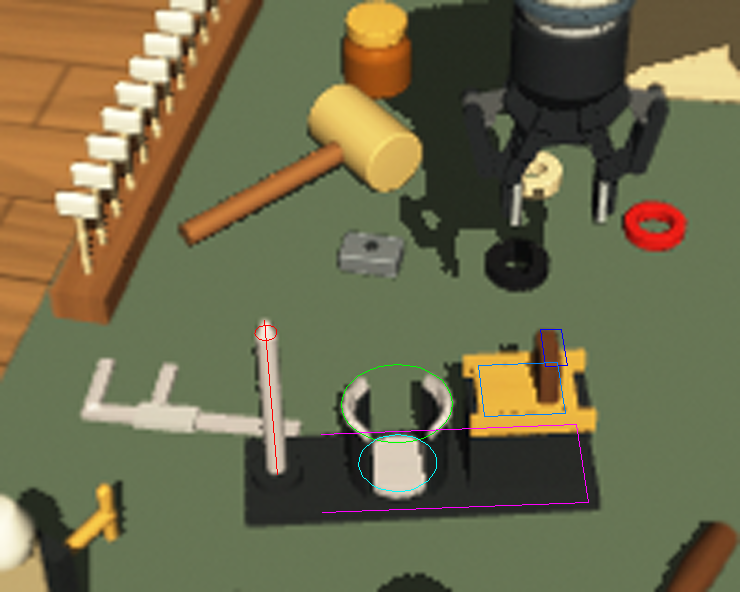

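View pics/t4.png

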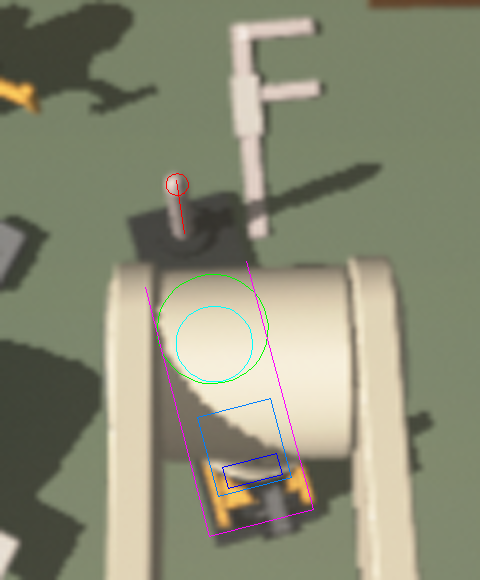

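```bash
python3 go.py
```

```text
t 7.88 meas [485.7   9.7 427.9] [-3.1414e+00 -1.0000e-04  1.8200e+00] F [ 0.9 -0.1 -0.4] q6 -0.23 cmd [485.66   9.74 428.     1.82]
```

```bash
cat > rings.py <<'E'
from h import *
H={"hornbeam":18,"red":14,"black":16}
def find(f,name,guess):
    hz=H[name]; p=proj(f,[[*guess,hz]])[0].round().astype(int); x0,y0=p-26
    im=f["img"][max(y0,0):y0+52,max(x0,0):x0+52].astype(int); x0=max(x0,0);y0=max(y0,0)
    hsv=cv2.cvtColor(im.astype(np.uint8),cv2.COLOR_RGB2HSV).astype(int)
    if name=="red": m=((hsv[...,0]<8)|(hsv[...,0]>172))&(hsv[...,1]>190)&(hsv[...,2]>90)
    if name=="hornbeam": m=(hsv[...,0]>15)&(hsv[...,0]<35)&(hsv[...,2]>150)&(hsv[...,1]<150)
    if name=="black": m=hsv[...,2]<32
    n,lab,st,ce=cv2.connectedComponentsWithStats(m.astype(np.uint8))
    best=None
    for i in range(1,n):
        if st[i,4]<25: continue
        d=np.hypot(*(ce[i]-26)); 
        if best is None or st[i,4]>st[best,4]: best=i
    if best is None: return None
    s=st[best]; c=cv2.findContours((lab==best).astype(np.uint8),cv2.RETR_EXTERNAL,cv2.CHAIN_APPROX_NONE)[0][0][:,0]
    return s,backz(f,(x0+s[0]+(s[2]-1)/2,y0+s[1]+(s[3]-1)/2),hz/2)
if __name__=="__main__":
    G={"hornbeam":(556,-360),"red":(432,-311),"black":(545,-228)}
    for c in("top","side"):
        f=grab_frame(c)
        for k in G:
            o=find(f,k,G[k]); print(c,k,None if o is None else (o[0][2:],o[1].round(1)))
    crop(f,(320,130,400,190),"pics/sr.png",[(circ((*G[k],H[k]),28),(0,255,0)) for k in G],s=8)
E
python3 rings.py; python3 go.py 556 -360 428 1.82
```

```text
top hornbeam (array([ 19,  18, 235], dtype=int32), array([ 553.2, -358.7,    9. ]))
top red (array([ 18,  17, 136], dtype=int32), array([ 432.5, -311. ,    7. ]))
top black None
side hornbeam (array([10, 12, 81], dtype=int32), array([ 541.6, -360. ,    9. ]))
side red (array([ 16,  13, 151], dtype=int32), array([ 431.2, -304.5,    7. ]))
side black (array([ 17,  14, 175], dtype=int32), array([ 546.5, -230. ,    8. ]))
t 7.98 meas [485.7   9.7 428. ] [-3.1416e+00 -1.0000e-04  1.8200e+00] F [0.4 0.1 0.3] q6 -0.23 cmd [485.66   9.74 428.     1.82]
shift -0.3757 -0.023 -0.0 -0.0
```

View pics/sr.png

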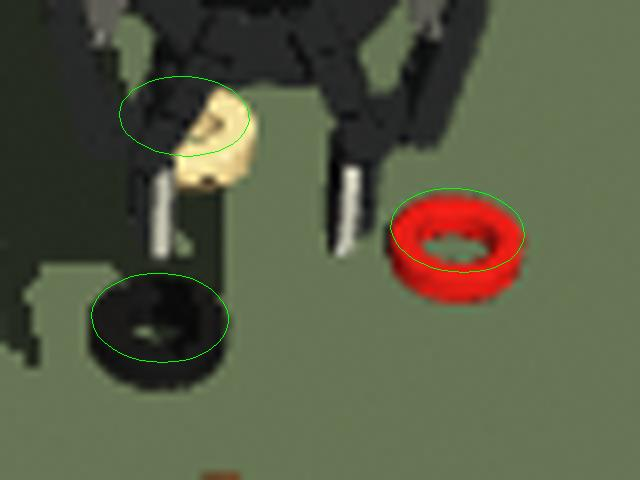

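```bash
echo '[485.66,9.74,428,1.82]'>cmd.json; python3 go.py 553 -358.5 300 1.82
```

```text
t 7.98 meas [485.7   9.7 428. ] [-3.1416e+00 -1.0000e-04  1.8200e+00] F [0.4 0.1 0.3] q6 -0.23 cmd [485.66   9.74 428.     1.82]
shift -0.3735 -0.0256 0.128 -0.0
```

>>> apply_moves(
  motion="1 -0.3735 -0.0256 0.128 0;1 -0.3735 -0.0256 0.128 0;1 -0.3735 -0.0256 0.128 0;1 -0.3735 -0.0256 0.128 0;1 -0.3735 -0.0256 0.128 0;1 -0.3735 -0.0256 0.128 0;1 -0.3735 -0.0256 0.128 0;1 -0.3735 -0.0256 0.128 0;1 -0.3735 -0.0256 0.128 0;1 -0.3735 -0.0256 0.128 0;1 -0.3735 -0.0256 0.128 0;1 -0.3735 -0.0256 0.165 0;1 -0.3735 -0.0256 0.2 0;1 -0.3735 -0.0256 0.23 0;1 -0.3735 -0.0256 0.25 0;1 -0.3735 -0.0256 0.255 0;1 -0.3735 -0.0256 0.255 0;1 -0.3735 -0.0256 0.255 0",
)

```text
clock: 9.48
eef_pos: [553.5, -358.5, 174.0]
tcp_rot: [3.141, 0.001, 1.82]
contact_force: [0.0, -0.2, -0.2]
opening: 1.0
```

```bash
echo '[553,-358.5,173,1.82]'>cmd.json; python3 go.py; cat > c.py <<'E'
from h import *
import sys
f=grab_frame("top"); g=grab_frame("side")
n=sys.argv[1]; P=press_polys(597,39,0.25,-114)
crop(f,(270,115,390,260),f"pics/t{n}.png",P,s=4)
crop(g,(300,90,420,180),f"pics/s{n}.png",[],s=6)
E
python3 c.py 5
```

```text
t 9.48 meas [ 553.5 -358.5  174. ] [3.1409e+00 7.0000e-04 1.8204e+00] F [ 0.  -0.2 -0.2] q6 -0.83 cmd [ 553.   -358.5   173.      1.82]
```

View pics/s5.png

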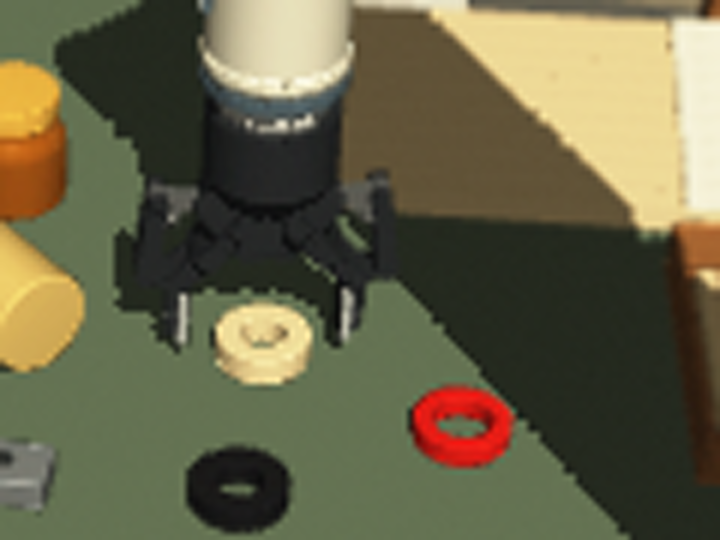

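View pics/t5.png

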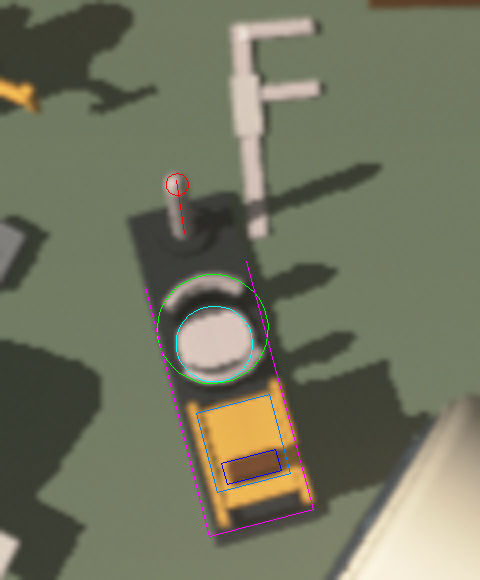

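>>> apply_moves(
  motion="-1 0 0 0 0;-1 0 0 0 0;-1 0 0 0 0;-1 0 0 0 0;-1 0 0 0 0;-1 0 0 0 0;-1 0 0 0 0;1 0 0 0 0;1 0 0 0 0;1 0 0 0 0;1 0 0 0 0;1 0 0 0 0;1 0 0 0 0",
  squeeze=20,
)

```text
clock: 10.67
eef_pos: [552.9, -358.6, 172.9]
tcp_rot: [-3.141, -0.0, 1.82]
contact_force: [0.3, -0.9, 0.2]
opening: 1.001
```

>>> apply_moves(
  motion="1 0 0 0 0.1;1 0 0 0 0.2;1 0 0 0 0.3;1 0 0 0 0.4;1 0 0 0 0.5;1 0 0 0 0.5;1 0 0 0 0.5;1 0 0 0 0.5;1 0 0 0 0.5;1 0 0 0 0.5;1 0 0 0 0.5;1 0 0 0 0.5;1 0 0 0 0.5;1 0 0 0 0.5;1 0 0 0 0.5;1 0 0 0 0.5",
)

```text
clock: 12.0
eef_pos: [553.0, -358.6, 172.9]
tcp_rot: [-3.142, 0.0, 0.252]
contact_force: [0.0, 0.7, 0.7]
opening: 0.996
```

>>> apply_moves(
  motion="-1 0 0 0 0;-1 0 0 0 0;-1 0 0 0 0;-1 0 0 0 0;-1 0 0 0 0;-1 0 0 0 0;-1 0 0 0 0;-1 0 0 0 0",
  squeeze=40,
)

```text
clock: 12.67
eef_pos: [553.1, -358.6, 173.4]
tcp_rot: [3.141, -0.0, 0.25]
contact_force: [-2.1, 0.2, 5.8]
opening: 0.63
```

```bash
python3 c.py 6;echo '[553,-358.5,173,0.249]'>cmd.json; python3 go.py 597 39 330 0.252
```

```text
t 12.77 meas [ 553.1 -358.6  173.4] [ 3.1414e+00 -2.0000e-04  2.4960e-01] F [-0.7  0.4  4.9] q6 0.74 cmd [ 5.530e+02 -3.585e+02  1.730e+02  2.500e-01]
shift 0.1406 -0.3744 -0.157 -0.001
```

View pics/s6.png

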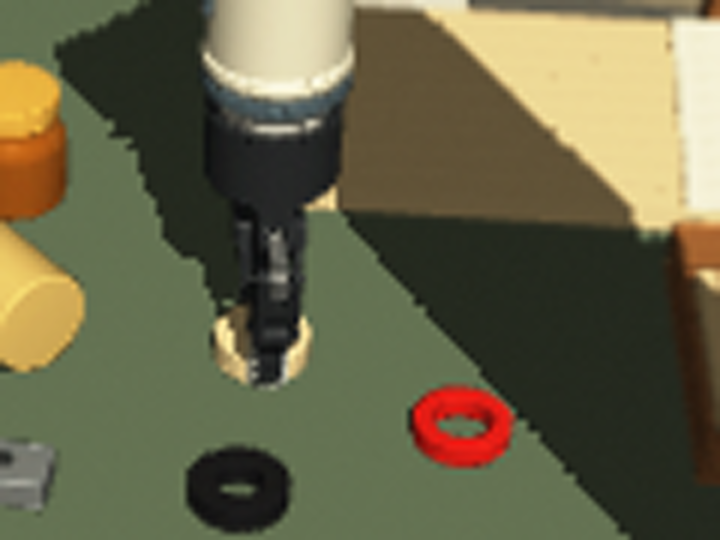

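>>> apply_moves(
  motion="-1 0 0 -0.03 0;-1 0 0 -0.06 0;-1 0.02 -0.05 -0.1 0;-1 0.1406 -0.3744 -0.157 -0.001;-1 0.1406 -0.3744 -0.157 -0.001;-1 0.1406 -0.3744 -0.157 -0.001;-1 0.1406 -0.3744 -0.157 -0.001;-1 0.1406 -0.3744 -0.157 -0.001;-1 0.1406 -0.3744 -0.157 -0.001;-1 0.1406 -0.3744 -0.157 -0.001;-1 0.1406 -0.3744 -0.157 -0.001;-1 0.1406 -0.3744 -0.157 -0.001;-1 0.1406 -0.3744 -0.157 -0.001;-1 0.1406 -0.3744 -0.157 -0.001;-1 0.1406 -0.3744 -0.157 -0.001;-1 0.1406 -0.3744 -0.157 -0.001;-1 0.1406 -0.3744 -0.157 -0.001;-1 0.1406 -0.3744 -0.157 -0.001",
)

```text
clock: 14.27
eef_pos: [596.8, 37.7, 329.6]
tcp_rot: [-3.142, 0.001, 0.251]
contact_force: [0.5, -0.2, 0.3]
opening: 0.629
```

>>> apply_moves(
  motion="-1 0 0 0.02 0;-1 0 0 0.035 0;-1 0 0 0.045 0;-1 0 0 0.045 0;-1 0 0 0.045 0",
)

```text
clock: 14.68
eef_pos: [596.8, 38.5, 284.6]
tcp_rot: [-3.141, 0.001, 0.252]
contact_force: [0.5, -0.4, 0.5]
opening: 0.631
```

```bash
cat > d.py <<'E'
from h import *
import sys
g=grab_frame("side")
n=sys.argv[1]; P=press_polys(597,39,0.252,-114)
z=float(sys.argv[2])
if z>0: P+=[(circ((597,39,z),28),(0,0,255)),(circ((597,39,z+float(sys.argv[3])),28),(0,0,255))]
crop(g,(240,160,330,250),f"pics/s{n}.png",P,s=6)
E
echo '[597,39,285,0.252]'>cmd.json; python3 go.py; python3 d.py 7 112 18
```

```text
t 14.68 meas [596.8  38.5 284.6] [-3.1413e+00  1.2000e-03  2.5170e-01] F [ 0.5 -0.4  0.5] q6 1.38 cmd [5.97e+02 3.90e+01 2.85e+02 2.50e-01]
```

View pics/s7.png

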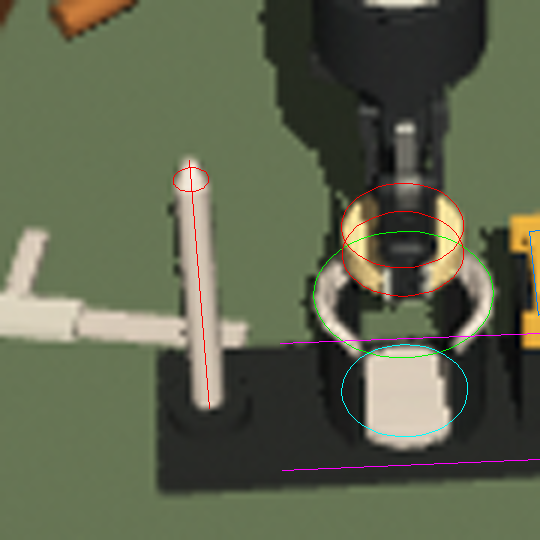

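>>> apply_moves(
  motion="-1 0 0 0.01 0;-1 0 0 0.018 0;-1 0 0 0.024 0;-1 0 0 0.03 0;-1 0 0 0.035 0;-1 0 0 0.04 0;-1 0 0 0.04 0",
)

```text
clock: 15.32
eef_pos: [596.5, 38.9, 243.8]
tcp_rot: [-3.141, 0.002, 0.252]
contact_force: [-0.2, -0.2, -0.7]
opening: 0.63
```

>>> apply_moves(
  motion="-1 0 0 0.006 0;-1 0 0 0.012 0;-1 0 0 0.018 0;-1 0 0 0.024 0;-1 0 0 0.03 0;-1 0 0 0.036 0;-1 0 0 0.04 0;-1 0 0 0.04 0",
)

```text
clock: 15.98
eef_pos: [596.5, 38.9, 203.9]
tcp_rot: [-3.141, 0.002, 0.252]
contact_force: [-0.2, 0.3, -0.6]
opening: 0.629
```

>>> apply_moves(
  motion="-1 0 0 0.004 0;-1 0 0 0.007 0;-1 0 0 0.007 0;0.8 0 0 0.007 0;0.8 0 0 0.007 0;0.8 0 0 0.007 0;0.8 0 0 0.007 0;0.8 0 0 0.007 0;0.8 0 0 -0.02 0;0.8 0 0 -0.05 0;0.8 0 0 -0.09 0;0.8 0 0 -0.13 0;0.8 0 0 -0.13 0",
)

```text
clock: 17.07
eef_pos: [599.3, 39.1, 342.9]
tcp_rot: [3.139, -0.011, 0.252]
contact_force: [1.6, 0.0, -0.7]
opening: 0.899
```

```bash
echo '[597,39,335,0.252]'>cmd.json; python3 go.py; python3 d.py 8 20 18; python3 rings.py
```

```text
t 17.07 meas [599.3  39.1 342.9] [ 3.1394 -0.0113  0.2524] F [ 1.6  0.  -0.7] q6 1.38 cmd [5.97e+02 3.90e+01 3.35e+02 2.50e-01]
top hornbeam None
top red (array([ 18,  17, 136], dtype=int32), array([ 432.5, -311. ,    7. ]))
top black None
side hornbeam (array([ 7, 18, 89], dtype=int32), array([ 657.4, -456.9,    9. ]))
side red (array([ 16,  13, 151], dtype=int32), array([ 431.2, -304.5,    7. ]))
side black (array([ 17,  13, 163], dtype=int32), array([ 546.1, -227.5,    8. ]))
```

View pics/s8.png

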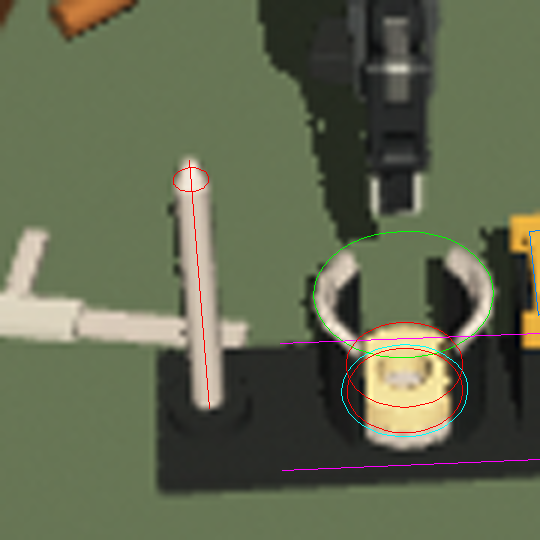

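View pics/sr.png

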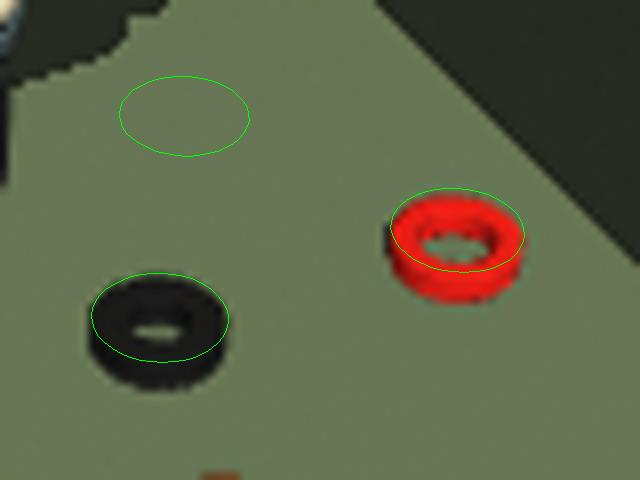

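```bash
python3 go.py 432 -310 335 1.823
```

```text
t 17.22 meas [596.8  38.9 335.4] [ 3.1414e+00 -1.1000e-03  2.5240e-01] F [-0.1  0.3 -0.3] q6 1.38 cmd [5.97e+02 3.90e+01 3.35e+02 2.50e-01]
shift -0.2468 0.2968 -0.0 -0.5001
```

>>> apply_moves(
  motion="1 -0.2468 0.2968 0 -0.5;1 -0.2468 0.2968 0 -0.5;1 -0.2468 0.2968 0 -0.5;1 -0.2468 0.2968 0 -0.5;1 -0.2468 0.2968 0 -0.5;1 -0.2468 0.2968 0 -0.5;1 -0.2468 0.2968 0 -0.5;1 -0.2468 0.2968 0 -0.5;1 -0.2468 0.2968 0 -0.5;1 -0.2468 0.2968 0 -0.5;1 -0.2468 0.2968 0 -0.5;1 -0.2468 0.2968 0 -0.5;1 -0.2468 0.2968 0 -0.5;1 -0.2468 0.2968 0 -0.5;1 -0.2468 0.2968 0 -0.5;1 -0.2468 0.2968 0 -0.5;1 -0.2468 0.2968 0 -0.5",
)

```text
clock: 18.63
eef_pos: [431.8, -309.8, 334.1]
tcp_rot: [-3.141, -0.001, 1.821]
contact_force: [0.9, 0.2, -0.7]
opening: 0.999
```

>>> apply_moves(
  motion="1 0 0 0.04 0;1 0 0 0.08 0;1 0 0 0.12 0;1 0 0 0.145 0;1 0 0 0.16 0;1 0 0 0.16 0;1 0 0 0.16 0",
)

```text
clock: 19.22
eef_pos: [431.8, -309.8, 174.3]
tcp_rot: [-3.14, -0.002, 1.823]
contact_force: [0.8, -0.2, 0.5]
opening: 0.997
```

```bash
echo '[432,-310,175,1.823]'>cmd.json; python3 go.py; python3 c.py 9; python3 d.py 9b 20 18
```

```text
t 19.22 meas [ 431.8 -309.8  174.3] [-3.1402e+00 -1.7000e-03  1.8225e+00] F [ 0.8 -0.2  0.5] q6 -0.88 cmd [ 432.   -310.    175.      1.82]
```

View pics/s9.png

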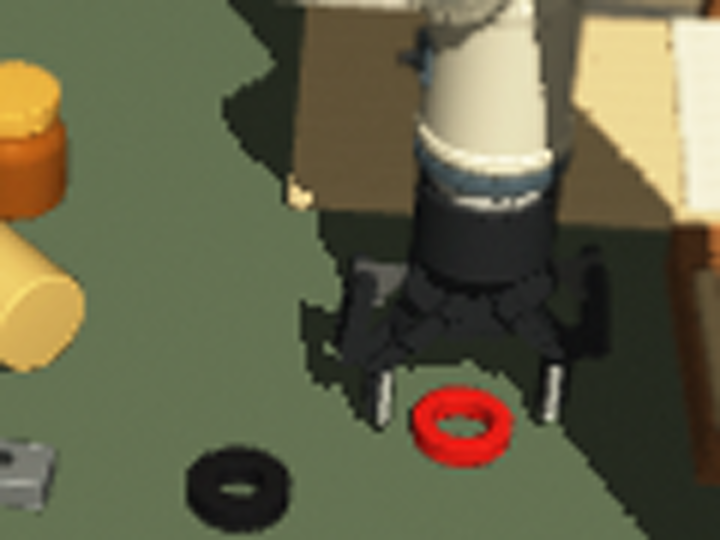

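View pics/t9.png

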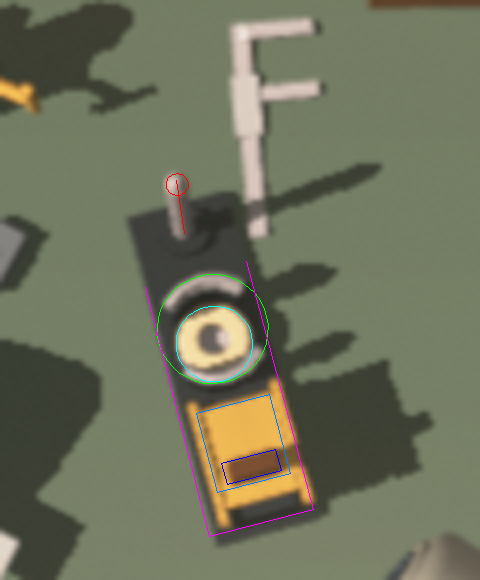

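>>> apply_moves(
  motion="-1 0 0 0 0;-1 0 0 0 0;-1 0 0 0 0;-1 0 0 0 0;-1 0 0 0 0;-1 0 0 0 0;-1 0 0 0 0;1 0 0 0 0;1 0 0 0 0;1 0 0 0 0;1 0 0 0 0;1 0 0 0 0;1 0 0 0 0",
  squeeze=20,
)

```text
clock: 20.45
eef_pos: [432.0, -310.1, 174.9]
tcp_rot: [-3.141, -0.0, 1.823]
contact_force: [0.2, -0.2, -0.5]
opening: 0.995
```

>>> apply_moves(
  motion="1 0 0 0 0.1;1 0 0 0 0.2;1 0 0 0 0.3;1 0 0 0 0.4;1 0 0 0 0.5;1 0 0 0 0.5;1 0 0 0 0.5;1 0 0 0 0.5;1 0 0 0 0.5;1 0 0 0 0.5;1 0 0 0 0.5;1 0 0 0 0.5;1 0 0 0 0.5;1 0 0 0 0.5;1 0 0 0 0.5",
)

```text
clock: 21.7
eef_pos: [432.0, -310.1, 174.9]
tcp_rot: [-3.141, 0.0, 0.255]
contact_force: [-0.1, -0.1, 0.6]
opening: 0.997
```

>>> apply_moves(
  motion="-1 0 0 0 0;-1 0 0 0 0;-1 0 0 0 0;-1 0 0 0 0;-1 0 0 0 0;-1 0 0 0 0;-1 0 0 0 0;-1 0 0 0 0",
  squeeze=40,
)

```text
clock: 22.37
eef_pos: [432.0, -310.1, 175.3]
tcp_rot: [3.142, -0.0, 0.253]
contact_force: [-1.5, 0.8, 4.1]
opening: 0.631
```

```bash
echo '[432,-310,175,0.252]'>cmd.json; python3 go.py 597 39 335 0.252
```

```text
t 22.37 meas [ 432.  -310.1  175.3] [ 3.1415 -0.      0.2534] F [-1.5  0.8  4.1] q6 0.69 cmd [ 4.32e+02 -3.10e+02  1.75e+02  2.50e-01]
shift 0.2468 -0.2968 -0.16 -0.0
```

>>> apply_moves(
  motion="-1 0 0 -0.03 0;-1 0 0 -0.06 0;-1 0.04 -0.05 -0.1 0;-1 0.2468 -0.2968 -0.16 0;-1 0.2468 -0.2968 -0.16 0;-1 0.2468 -0.2968 -0.16 0;-1 0.2468 -0.2968 -0.16 0;-1 0.2468 -0.2968 -0.16 0;-1 0.2468 -0.2968 -0.16 0;-1 0.2468 -0.2968 -0.16 0;-1 0.2468 -0.2968 -0.16 0;-1 0.2468 -0.2968 -0.16 0;-1 0.2468 -0.2968 -0.16 0;-1 0.2468 -0.2968 -0.16 0;-1 0.2468 -0.2968 -0.16 0;-1 0.2468 -0.2968 -0.16 0;-1 0.2468 -0.2968 -0.16 0",
)

```text
clock: 23.78
eef_pos: [596.3, 37.7, 334.6]
tcp_rot: [-3.142, 0.001, 0.251]
contact_force: [0.0, 0.1, -0.5]
opening: 0.624
```

>>> apply_moves(
  motion="-1 0 0 0.03 0;-1 0 0 0.05 0;-1 0 0 0.06 0;-1 0 0 0.07 0;-1 0 0 0.078 0;-1 0 0 0.084 0;-1 0 0 0.09 0;-1 0 0 0.09 0",
)

```text
clock: 24.45
eef_pos: [596.7, 38.9, 244.3]
tcp_rot: [-3.141, 0.001, 0.252]
contact_force: [-1.0, -0.1, -1.1]
opening: 0.623
```

```bash
echo '[597,39,245,0.252]'>cmd.json; python3 go.py;python3 d.py 10 0
```

```text
t 24.45 meas [596.7  38.9 244.3] [-3.1414e+00  8.0000e-04  2.5230e-01] F [-1.  -0.1 -1.1] q6 1.38 cmd [5.97e+02 3.90e+01 2.45e+02 2.50e-01]
```

View pics/s10.png

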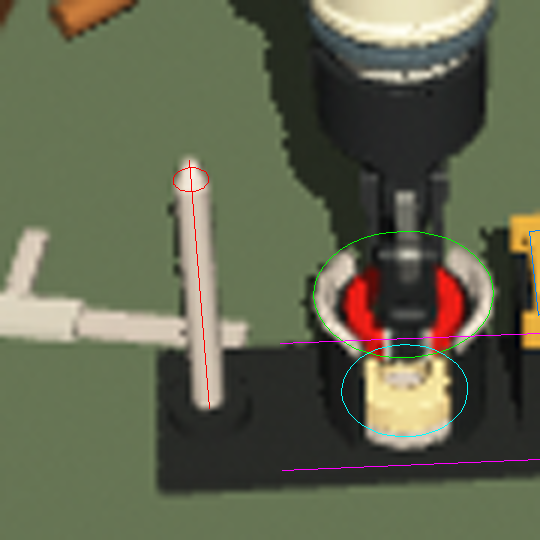

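>>> apply_moves(
  motion="-1 0 0 0.006 0;-1 0 0 0.012 0;-1 0 0 0.018 0;-1 0 0 0.023 0;-1 0 0 0.026 0;-1 0 0 0.028 0;-1 0 0 0.028 0;0.8 0 0 0.028 0;0.8 0 0 0.028 0;0.8 0 0 0.028 0;0.8 0 0 0.028 0;0.8 0 0 0.028 0;0.8 0 0 0.01 0;0.8 0 0 -0.02 0;0.8 0 0 -0.05 0;0.8 0 0 -0.075 0;0.8 0 0 -0.09 0;0.8 0 0 -0.09 0",
)

```text
clock: 26.0
eef_pos: [598.1, 39.0, 339.0]
tcp_rot: [3.14, -0.006, 0.252]
contact_force: [0.8, -0.5, -0.3]
opening: 0.897
```

```bash
echo '[597,39,335,0.252]'>cmd.json; python3 go.py; python3 d.py 11 38 14; python3 rings.py
```

```text
t 26.0 meas [598.1  39.  339. ] [ 3.1404 -0.0062  0.2524] F [ 0.8 -0.5 -0.3] q6 1.38 cmd [5.97e+02 3.90e+01 3.35e+02 2.50e-01]
top hornbeam None
top red None
top black None
side hornbeam (array([  7,  18, 101], dtype=int32), array([ 657.4, -456.9,    9. ]))
side red None
side black (array([ 17,  13, 164], dtype=int32), array([ 546.1, -227.5,    8. ]))
```

View pics/s11.png

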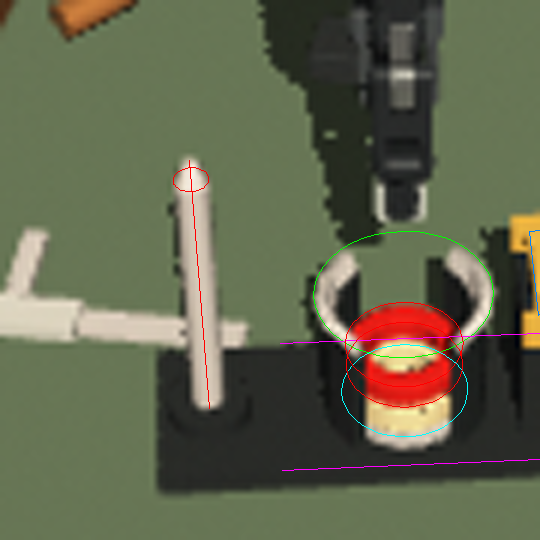

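View pics/sr.png

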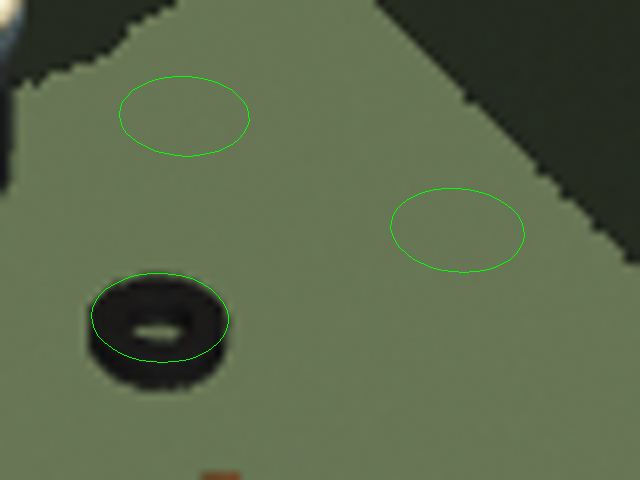

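```bash
python3 go.py 547 -228 335 1.823
```

```text
t 26.15 meas [596.5  38.9 334.4] [-3.1415e+00  6.0000e-04  2.5240e-01] F [-0.4 -0.8 -0.4] q6 1.38 cmd [5.97e+02 3.90e+01 3.35e+02 2.50e-01]
shift -0.115 0.2461 -0.0 -0.5001
```

>>> apply_moves(
  motion="1 -0.115 0.2461 0 -0.5;1 -0.115 0.2461 0 -0.5;1 -0.115 0.2461 0 -0.5;1 -0.115 0.2461 0 -0.5;1 -0.115 0.2461 0 -0.5;1 -0.115 0.2461 0 -0.5;1 -0.115 0.2461 0 -0.5;1 -0.115 0.2461 0 -0.5;1 -0.115 0.2461 0 -0.5;1 -0.115 0.2461 0 -0.5;1 -0.115 0.2461 0 -0.5;1 -0.115 0.2461 0 -0.5;1 -0.115 0.2461 0 -0.5;1 -0.115 0.2461 0 -0.5;1 -0.115 0.2461 0 -0.5;1 -0.115 0.2461 0 -0.5;1 -0.115 0.2461 0 -0.5",
)

```text
clock: 27.57
eef_pos: [546.9, -228.0, 334.5]
tcp_rot: [-3.141, -0.0, 1.82]
contact_force: [-0.5, 0.3, -0.5]
opening: 1.001
```

>>> apply_moves(
  motion="1 0 0 0.04 0;1 0 0 0.08 0;1 0 0 0.12 0;1 0 0 0.145 0;1 0 0 0.16 0;1 0 0 0.16 0;1 0 0 0.16 0",
)

```text
clock: 28.15
eef_pos: [546.8, -228.0, 174.4]
tcp_rot: [-3.14, -0.001, 1.822]
contact_force: [0.7, 0.2, 0.7]
opening: 1.003
```

```bash
echo '[547,-228,175,1.823]'>cmd.json; python3 go.py; python3 c.py 12
```

```text
t 28.15 meas [ 546.8 -228.   174.4] [-3.1402e+00 -1.1000e-03  1.8220e+00] F [0.7 0.2 0.7] q6 -0.65 cmd [ 547.   -228.    175.      1.82]
```

View pics/s12.png

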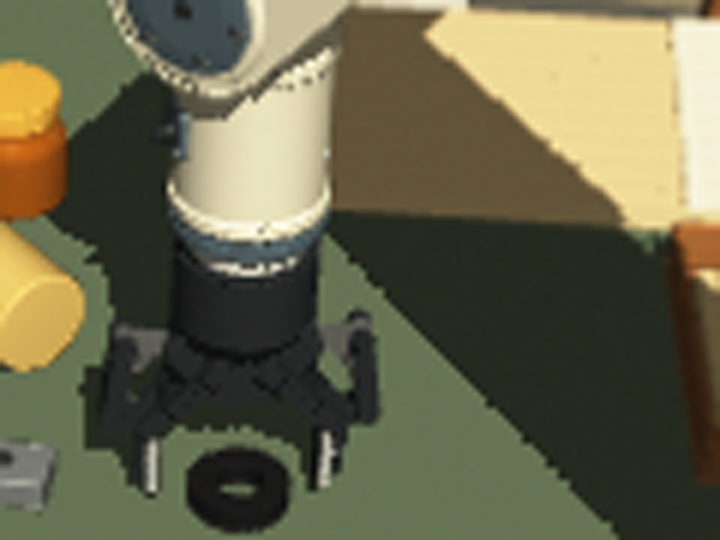

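View pics/t12.png

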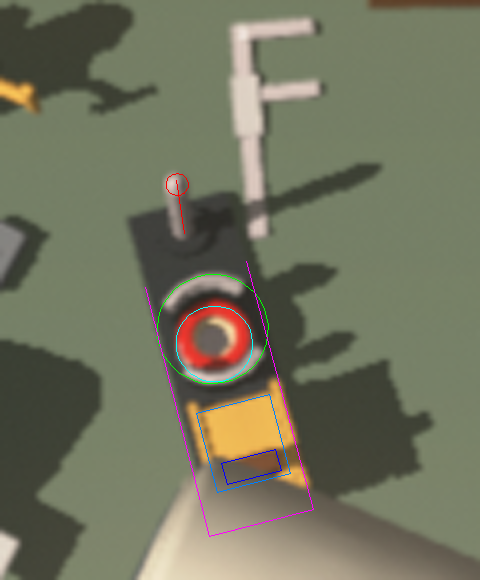

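Black sits centred between the fingers, and red lies concentric over hornbeam in the pot. I'll grip it the same way.

>>> apply_moves(
  motion="-1 0 0 0 0;-1 0 0 0 0;-1 0 0 0 0;-1 0 0 0 0;-1 0 0 0 0;-1 0 0 0 0;-1 0 0 0 0;1 0 0 0 0;1 0 0 0 0;1 0 0 0 0;1 0 0 0 0;1 0 0 0 0;1 0 0 0 0",
  squeeze=20,
)

```text
clock: 29.33
eef_pos: [546.9, -228.1, 174.9]
tcp_rot: [-3.141, -0.0, 1.823]
contact_force: [0.4, 0.6, 0.1]
opening: 0.999
```

>>> apply_moves(
  motion="1 0 0 0 0.1;1 0 0 0 0.2;1 0 0 0 0.3;1 0 0 0 0.4;1 0 0 0 0.5;1 0 0 0 0.5;1 0 0 0 0.5;1 0 0 0 0.5;1 0 0 0 0.5;1 0 0 0 0.5;1 0 0 0 0.5;1 0 0 0 0.5;1 0 0 0 0.5;1 0 0 0 0.5;1 0 0 0 0.5",
)

```text
clock: 30.58
eef_pos: [547.0, -228.1, 174.9]
tcp_rot: [-3.142, 0.0, 0.255]
contact_force: [-0.0, -0.4, 0.7]
opening: 0.997
```

>>> apply_moves(
  motion="-1 0 0 0 0;-1 0 0 0 0;-1 0 0 0 0;-1 0 0 0 0;-1 0 0 0 0;-1 0 0 0 0;-1 0 0 0 0;-1 0 0 0 0",
  squeeze=40,
)

```text
clock: 31.25
eef_pos: [547.0, -228.1, 175.3]
tcp_rot: [3.142, -0.0, 0.253]
contact_force: [-1.4, 0.2, 5.7]
opening: 0.627
```

```bash
echo '[547,-228,175,0.252]'>cmd.json; python3 go.py 597 39 335 0.252
```

```text
t 31.25 meas [ 547.  -228.1  175.3] [ 3.1416e+00 -1.0000e-04  2.5290e-01] F [-1.4  0.2  5.7] q6 0.92 cmd [ 5.47e+02 -2.28e+02  1.75e+02  2.50e-01]
shift 0.115 -0.2461 -0.16 -0.0
```

>>> apply_moves(
  motion="-1 0 0 -0.03 0;-1 0 0 -0.06 0;-1 0.02 -0.05 -0.1 0;-1 0.115 -0.2461 -0.16 0;-1 0.115 -0.2461 -0.16 0;-1 0.115 -0.2461 -0.16 0;-1 0.115 -0.2461 -0.16 0;-1 0.115 -0.2461 -0.16 0;-1 0.115 -0.2461 -0.16 0;-1 0.115 -0.2461 -0.16 0;-1 0.115 -0.2461 -0.16 0;-1 0.115 -0.2461 -0.16 0;-1 0.115 -0.2461 -0.16 0;-1 0.115 -0.2461 -0.16 0;-1 0.115 -0.2461 -0.16 0;-1 0.115 -0.2461 -0.16 0",
)

```text
clock: 32.58
eef_pos: [596.8, 38.0, 334.6]
tcp_rot: [-3.141, 0.001, 0.251]
contact_force: [0.5, 0.2, -0.7]
opening: 0.625
```

>>> apply_moves(
  motion="-1 0 0 0.03 0;-1 0 0 0.05 0;-1 0 0 0.06 0;-1 0 0 0.07 0;-1 0 0 0.078 0;-1 0 0 0.084 0;-1 0 0 0.09 0;-1 0 0 0.09 0",
)

```text
clock: 33.25
eef_pos: [596.8, 38.9, 244.3]
tcp_rot: [-3.141, 0.001, 0.252]
contact_force: [-0.8, 0.5, -1.2]
opening: 0.621
```

```bash
echo '[597,39,245,0.252]'>cmd.json; python3 go.py;python3 d.py 13 0
```

```text
t 33.25 meas [596.8  38.9 244.3] [-3.1414e+00  8.0000e-04  2.5230e-01] F [-0.8  0.5 -1.2] q6 1.38 cmd [5.97e+02 3.90e+01 2.45e+02 2.50e-01]
```

View pics/s13.png

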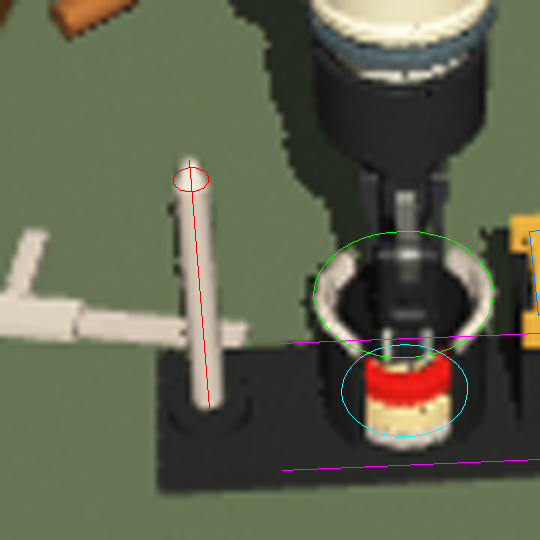

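>>> apply_moves(
  motion="-1 0 0 0.005 0;-1 0 0 0.01 0;-1 0 0 0.013 0;-1 0 0 0.015 0;-1 0 0 0.015 0;0.8 0 0 0.015 0;0.8 0 0 0.015 0;0.8 0 0 0.015 0;0.8 0 0 0.015 0;0.8 0 0 0.015 0;0.8 0 0 -0.005 0;0.8 0 0 -0.03 0;0.8 0 0 -0.06 0;0.8 0 0 -0.09 0;0.8 0 0 -0.12 0;0.8 0 0 -0.155 0;0.8 0 0 -0.155 0",
)

```text
clock: 34.72
eef_pos: [598.6, 39.0, 407.2]
tcp_rot: [3.14, -0.01, 0.252]
contact_force: [2.0, 0.8, 0.3]
opening: 0.9
```

```bash
echo '[597,39,400,0.252]'>cmd.json; python3 go.py;python3 d.py 14 52 16; python3 - <<'E'
from h import *
for c in ("top","side"):
    f=grab_frame(c)
    for q in ["platen","platen_grip","platen_hole","weight1"]:
        print(c,q,[([round(v) for v in d["point"]],round(d["conf"],2)) for d in spotter.place_of(q,c)[:2]])
    pl=platen_polys(455,281,-0.51)
    crop(f,(200,190,320,290) if c=="top" else (280,220,400,310),f"pics/{c}15.png",pl,s=6)
E
```

```text
t 34.72 meas [598.6  39.  407.2] [ 3.1396 -0.0101  0.2524] F [2.  0.8 0.3] q6 1.38 cmd [5.97e+02 3.90e+01 4.00e+02 2.50e-01]
top platen []
top platen_grip [([451, 283, 75], 0.9)]
top platen_hole [([544, 236, 43], 0.86), ([600, 41, 62], 0.6)]
top weight1 [([671, 214, 10], 0.78), ([674, -215, 15], 0.71)]
side platen [([456, 281, 2], 0.7), ([600, 41, 19], 0.29)]
side platen_grip [([457, 282, 75], 0.65)]
side platen_hole []
side weight1 [([676, 218, 8], 0.8), ([678, -213, 12], 0.69)]
```

View pics/s14.png

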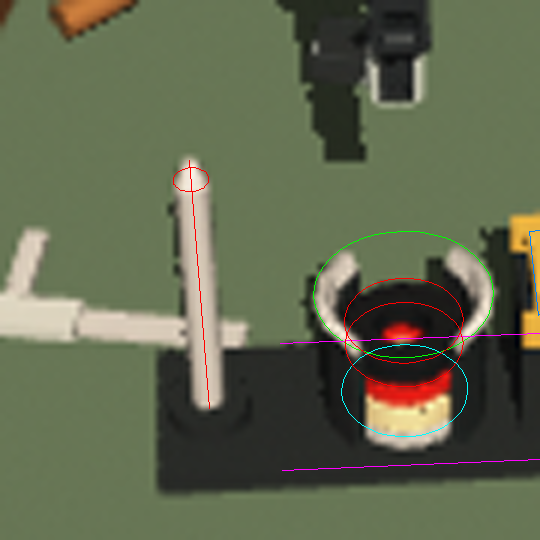

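View pics/top15.png

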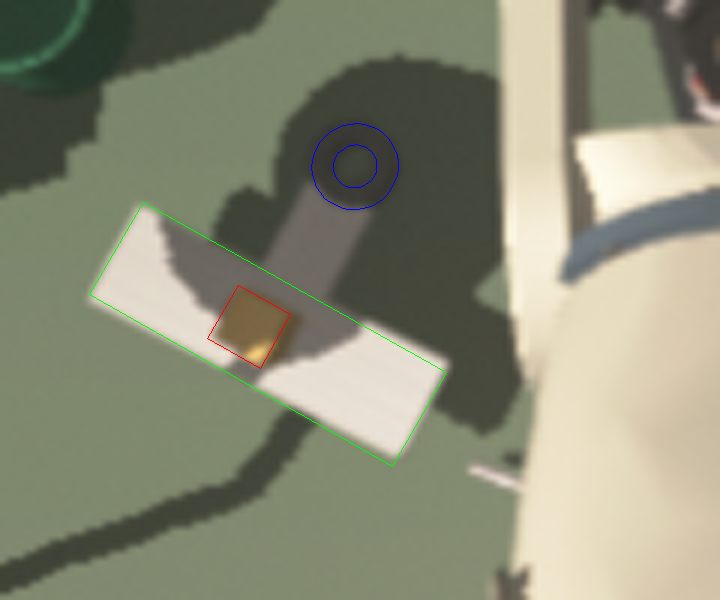

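View pics/side15.png

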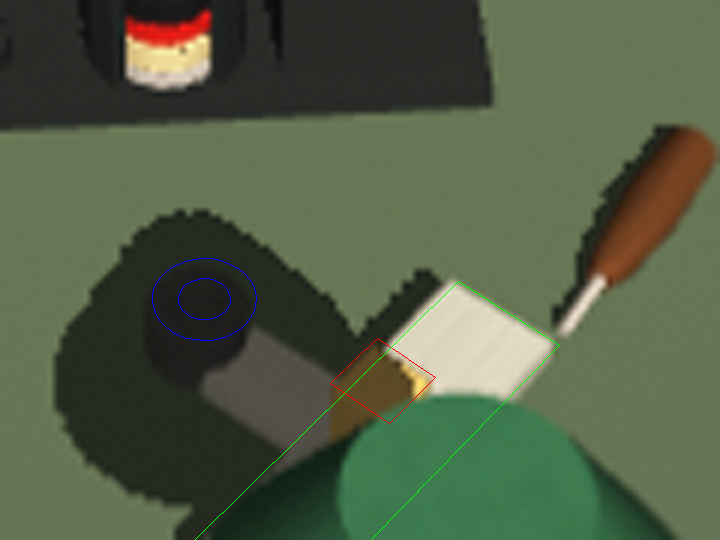

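```bash
python3 go.py 455.5 280 400 2.656
```

```text
t 35.27 meas [596.8  38.9 399.3] [-3.1414e+00  1.1000e-03  2.5240e-01] F [ 1.2 -0.8  0.3] q6 1.38 cmd [5.97e+02 3.90e+01 4.00e+02 2.50e-01]
shift -0.0769 -0.2687 -0.0 -0.7652
```

>>> apply_moves(
  motion="1 -0.0769 -0.2687 0 -0.7652;1 -0.0769 -0.2687 0 -0.7652;1 -0.0769 -0.2687 0 -0.7652;1 -0.0769 -0.2687 0 -0.7652;1 -0.0769 -0.2687 0 -0.7652;1 -0.0769 -0.2687 0 -0.7652;1 -0.0769 -0.2687 0 -0.7652;1 -0.0769 -0.2687 0 -0.7652;1 -0.0769 -0.2687 0 -0.7652;1 -0.0769 -0.2687 0 -0.7652;1 -0.0769 -0.2687 0 -0.7652;1 -0.0769 -0.2687 0 -0.7652;1 -0.0769 -0.2687 0 -0.7652;1 -0.0769 -0.2687 0 -0.7652;1 -0.0769 -0.2687 0 -0.7652;1 -0.0769 -0.2687 0 -0.7652;1 -0.0769 -0.2687 0 -0.7652;1 -0.0769 -0.2687 0 -0.7652;1 -0.0769 -0.2687 0 -0.7652;1 -0.0769 -0.2687 0 -0.7652",
)

```text
clock: 36.93
eef_pos: [455.3, 279.9, 399.8]
tcp_rot: [-3.141, -0.0, 2.664]
contact_force: [0.5, -0.4, -0.0]
opening: 0.999
```

>>> apply_moves(
  motion="1 -0.0 0 0 0;1 0 0 0 0;1 0 0 0.04 0;1 0 0 0.08 0;1 0 0 0.12 0;1 0 0 0.15 0;1 0 0 0.168 0;1 0 0 0.168 0;1 0 0 0.168 0",
)

```text
clock: 37.68
eef_pos: [455.2, 279.8, 231.4]
tcp_rot: [-3.14, -0.001, 2.655]
contact_force: [-0.2, -0.8, -0.9]
opening: 1.005
```

```bash
echo '[455.5,280,232,2.656]'>cmd.json; python3 go.py; python3 - <<'E'
from h import *
for c in ("top","side"):
    f=grab_frame(c)
    pl=platen_polys(455.5,280,-0.485)
    crop(f,(200,190,320,290) if c=="top" else (280,180,400,270),f"pics/{c}16.png",pl,s=6)
E
```

```text
t 37.68 meas [455.2 279.8 231.4] [-3.1398e+00 -1.1000e-03  2.6552e+00] F [-0.2 -0.8 -0.9] q6 -0.54 cmd [455.5  280.   232.     2.66]
```

View pics/side16.png

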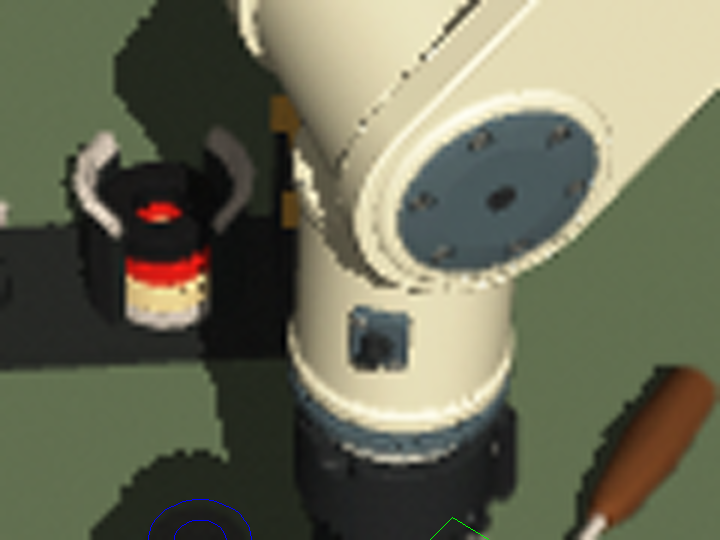

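View pics/top16.png

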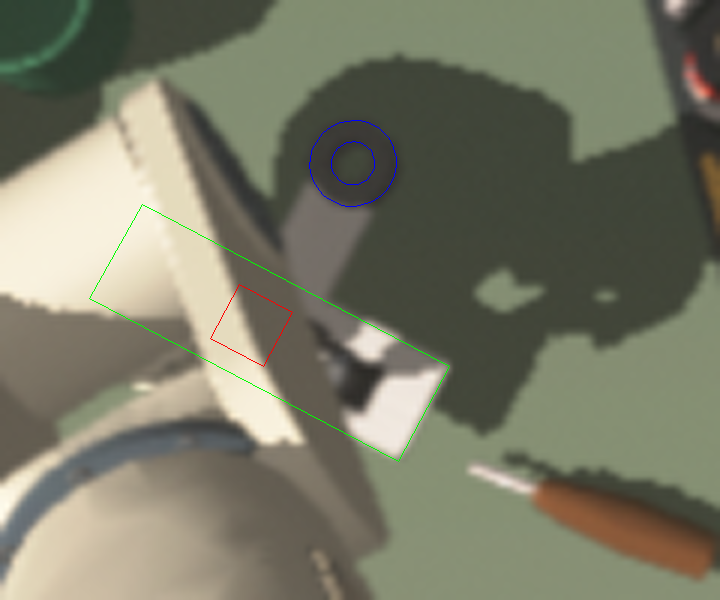

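>>> apply_moves(
  motion="-1 0 0 0 0;-1 0 0 0 0;-1 0 0 0 0;-1 0 0 0 0;-1 0 0 0 0;-1 0 0 0 0;-1 0 0 0 0;-1 0 0 0 0;-1 0 0 0 0;-1 0 0 0 0;1 0 0 0 0;1 0 0 0 0;1 0 0 0 0;1 0 0 0 0;1 0 0 0 0;1 0 0 0 0;1 0 0 0 0",
  squeeze=20,
)

```text
clock: 39.2
eef_pos: [455.3, 279.9, 231.9]
tcp_rot: [-3.141, -0.0, 2.656]
contact_force: [0.2, -0.3, -0.1]
opening: 1.0
```

>>> apply_moves(
  motion="1 0 0 0 0.1;1 0 0 0 0.2;1 0 0 0 0.3;1 0 0 0 0.4;1 0 0 0 0.5;1 0 0 0 0.5;1 0 0 0 0.5;1 0 0 0 0.5;1 0 0 0 0.5;1 0 0 0 0.5;1 0 0 0 0.5;1 0 0 0 0.5;1 0 0 0 0.5;1 0 0 0 0.5;1 0 0 0 0.5;1 0 0 0 0.5",
)

```text
clock: 40.53
eef_pos: [455.3, 279.9, 232.0]
tcp_rot: [3.142, 0.0, 1.088]
contact_force: [0.2, -0.2, 0.8]
opening: 1.001
```

```bash
echo '[455.5,280,232,1.0852]'>cmd.json; python3 go.py; python3 - <<'E'
from h import *
for c in ("top","side"):
    f=grab_frame(c)
    pl=platen_polys(455.5,280,-0.485)
    crop(f,(200,190,320,290) if c=="top" else (280,210,400,300),f"pics/{c}17.png",pl,s=6)
E
```

```text
t 40.53 meas [455.3 279.9 232. ] [3.1416 0.     1.0882] F [ 0.2 -0.2  0.8] q6 1.03 cmd [455.5  280.   232.     1.09]
```

View pics/top17.png

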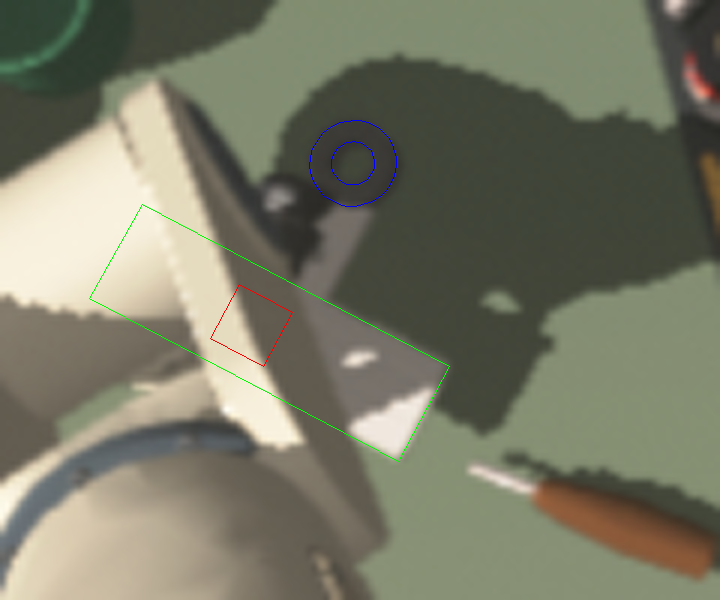

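View pics/side17.png

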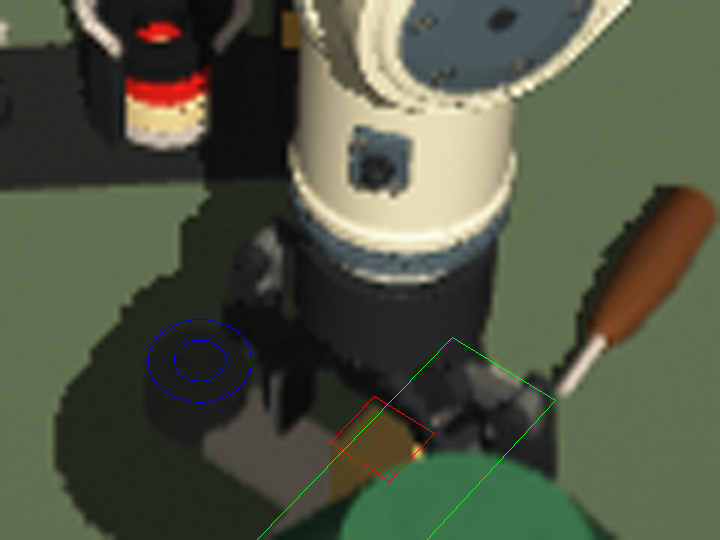

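>>> apply_moves(
  motion="-1 0 0 0 0;-1 0 0 0 0;-1 0 0 0 0;-1 0 0 0 0;-1 0 0 0 0;-1 0 0 0 0;-1 0 0 0 0;-1 0 0 0 0;-1 0 0 0 0;-1 0 0 0 0;-1 0 0 -0.005 0;-1 0 0 -0.012 0;-1 0 0 -0.025 0;-1 0 0 -0.045 0;-1 0 0 -0.075 0;-1 0 0 -0.11 0;-1 0 0 -0.14 0;-1 0 0 -0.165 0;-1 0 0 -0.178 0;-1 0 0 -0.178 0",
  squeeze=120,
)

```text
clock: 42.3
eef_pos: [455.5, 280.1, 413.0]
tcp_rot: [3.14, -0.004, 1.086]
contact_force: [0.9, 0.5, -8.2]
opening: 0.337
```

```bash
echo '[455.5,280,410,1.0852]'>cmd.json; python3 go.py 597 39 410 1.823; python3 - <<'E'
from h import *
s=r.sense(); print(s["wrist_torque"],s["opening"])
for c in ("top","side"):
    f=grab_frame(c)
    pl=platen_polys(455.5,280,-0.485,178)
    crop(f,(180,160,320,270) if c=="top" else (260,160,390,260),f"pics/{c}18.png",pl,s=5.5)
E
```

```text
t 42.3 meas [455.5 280.1 413. ] [ 3.1396 -0.0036  1.0855] F [ 0.9  0.5 -8.2] q6 1.03 cmd [455.5  280.   410.     1.09]
shift -0.1471 0.2376 -0.0 -0.2348
[ 0.08058146  0.00897183 -0.01311775] 0.3366304093867396
```

View pics/top18.png

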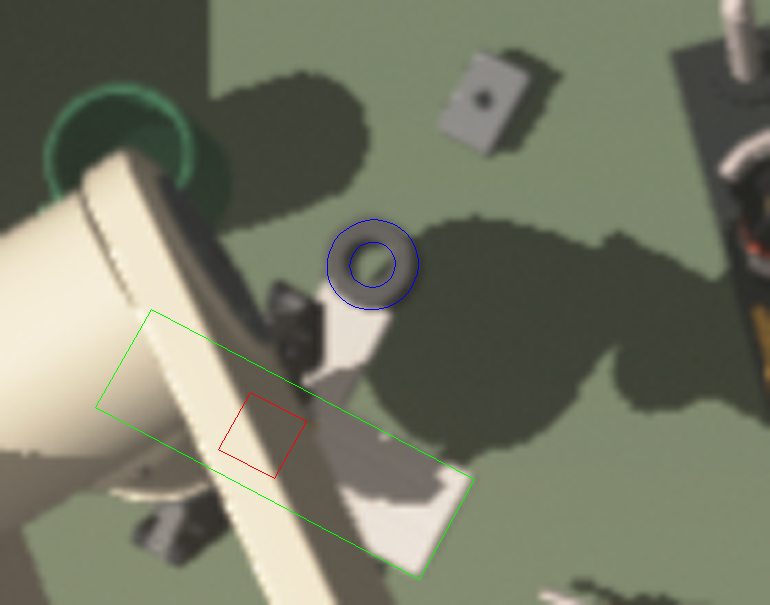

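View pics/side18.png

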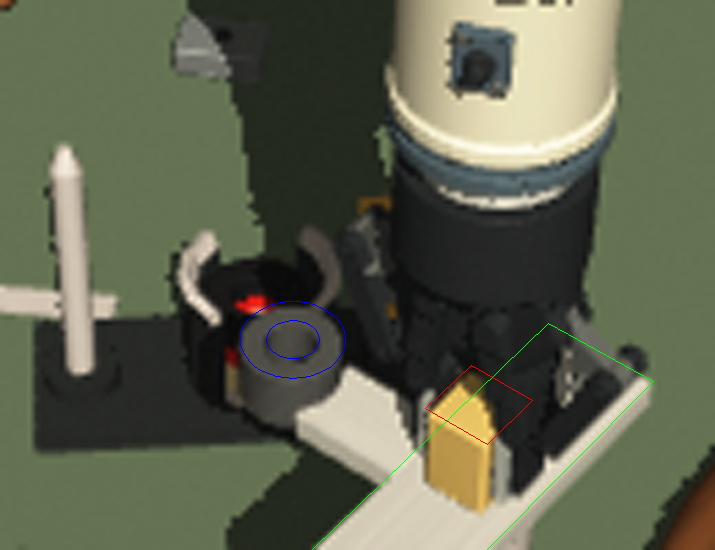

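>>> apply_moves(
  motion="-1 -0.02 0.03 0 -0.02;-1 -0.04 0.06 0 -0.05;-1 -0.06 0.09 0 -0.08;-1 -0.08 0.12 0 -0.11;-1 -0.095 0.15 0 -0.14;-1 -0.11 0.175 0 -0.17;-1 -0.125 0.2 0 -0.2;-1 -0.135 0.215 0 -0.215;-1 -0.142 0.228 0 -0.225;-1 -0.1471 0.2376 0 -0.2348;-1 -0.1471 0.2376 0 -0.2348;-1 -0.1471 0.2376 0 -0.2348;-1 -0.1471 0.2376 0 -0.2348;-1 -0.1471 0.2376 0 -0.2348",
)

```text
clock: 43.57
eef_pos: [596.3, 39.5, 409.0]
tcp_rot: [-3.14, -0.001, 1.823]
contact_force: [-0.5, 0.2, -8.1]
opening: 0.335
```

```bash
echo '[597,39,410,1.823]'>cmd.json; python3 go.py; cat > e.py <<'E'
from h import *
import sys
n=sys.argv[1]; z=float(sys.argv[2])
P=press_polys(597,39,0.252,-114)[:4]
for c in ("top","side"):
    f=grab_frame(c)
    pl=P+platen_polys(597,39,0.252,z)
    crop(f,(250,110,390,230) if c=="top" else (210,100,350,220),f"pics/{c}{n}.png",pl,s=5)
E
python3 e.py 19 178
```

```text
t 43.57 meas [596.3  39.5 409. ] [-3.1396e+00 -6.0000e-04  1.8232e+00] F [-0.5  0.2 -8.1] q6 -0.19 cmd [597.    39.   410.     1.82]
```

View pics/top19.png

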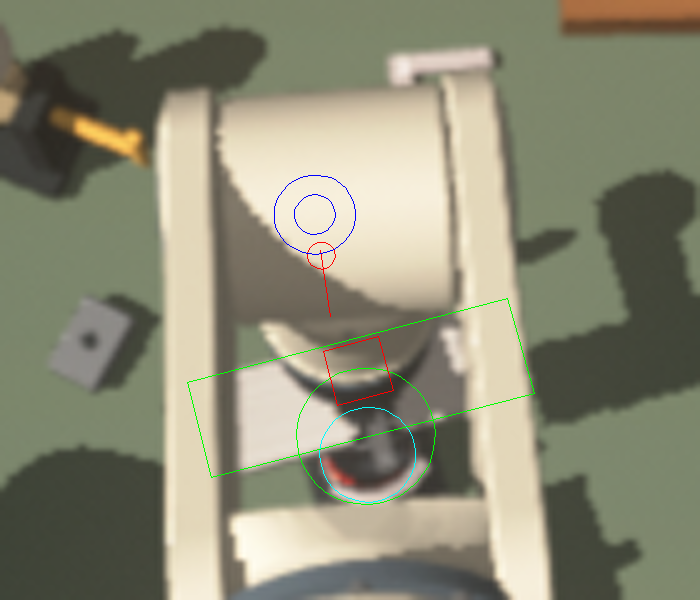

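View pics/side19.png

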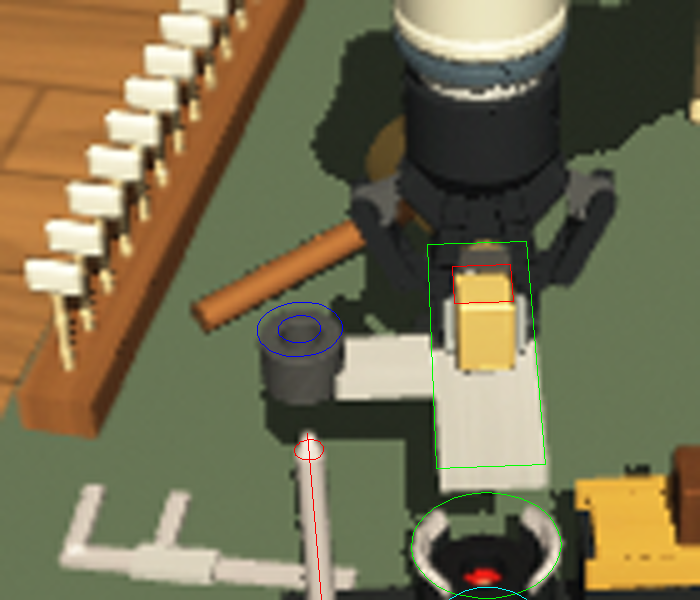

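>>> apply_moves(
  motion="-1 0 0 0.008 0;-1 0 0 0.016 0;-1 0 0 0.024 0;-1 0 0 0.032 0;-1 0 0 0.038 0;-1 0 0 0.044 0;-1 0 0 0.05 0;-1 0 0 0.05 0;-1 0 0 0.05 0",
)

```text
clock: 44.42
eef_pos: [596.8, 38.9, 359.6]
tcp_rot: [-3.141, -0.0, 1.823]
contact_force: [0.5, -0.7, -8.8]
opening: 0.341
```

```bash
echo '[597,39,360,1.823]'>cmd.json; python3 go.py;python3 e.py 20 128
```

```text
t 44.42 meas [596.8  38.9 359.6] [-3.1408e+00 -1.0000e-04  1.8231e+00] F [ 0.5 -0.7 -8.8] q6 -0.19 cmd [597.    39.   360.     1.82]
```

View pics/side20.png

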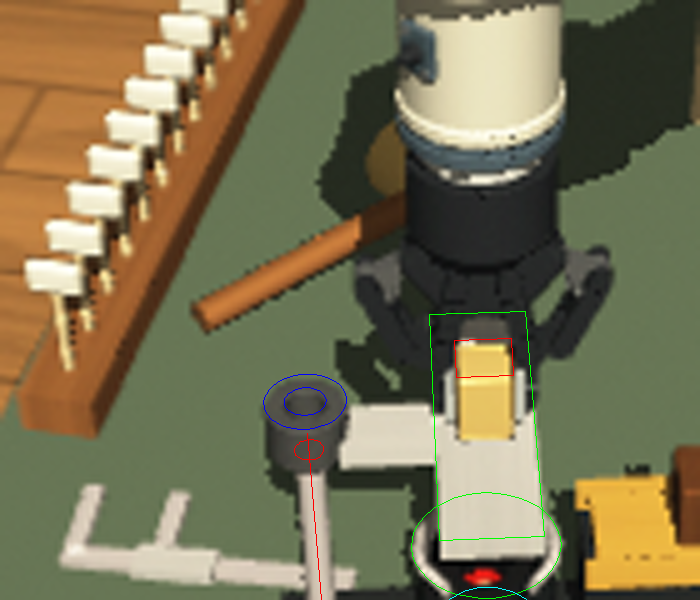

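>>> apply_moves(
  motion="-1 0 0 0.004 0;-1 0 0 0.008 0;-1 0 0 0.012 0;-1 0 0 0.016 0;-1 0 0 0.02 0;-1 0 0 0.02 0;-1 0 0 0.02 0",
)

```text
clock: 45.1
eef_pos: [596.8, 39.0, 339.5]
tcp_rot: [-3.141, -0.0, 1.823]
contact_force: [0.2, 0.2, -7.7]
opening: 0.333
```

```bash
echo '[597,39,340,1.823]'>cmd.json; python3 go.py;python3 - <<'E'
from rig import r; print(r.sense()["wrist_torque"])
E
python3 e.py 21 108
```

```text
t 45.1 meas [596.8  39.  339.5] [-3.1408e+00 -2.0000e-04  1.8232e+00] F [ 0.2  0.2 -7.7] q6 -0.19 cmd [597.    39.   340.     1.82]
[-0.03520176  0.14059941  0.01331534]
```

View pics/side21.png

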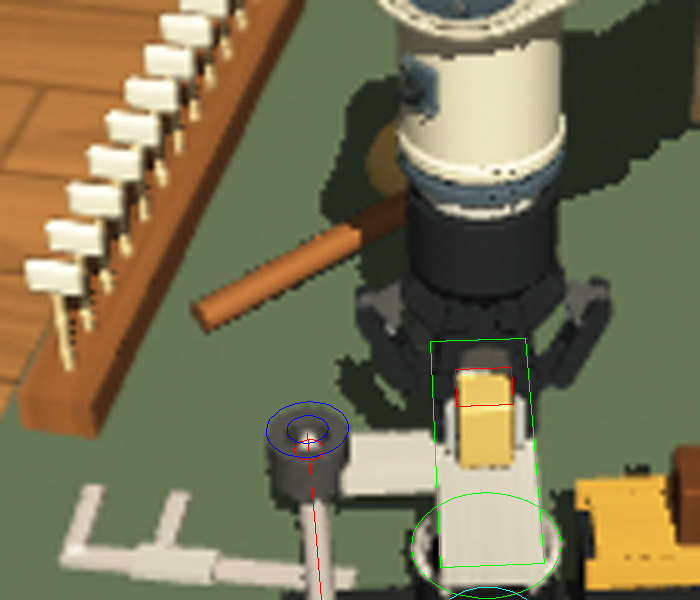

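>>> apply_moves(
  motion="-1 0 0 0.004 0;-1 0 0 0.008 0;-1 0 0 0.012 0;-1 0 0 0.016 0;-1 0 0 0.02 0;-1 0 0 0.024 0;-1 0 0 0.028 0;-1 0 0 0.032 0;-1 0 0 0.035 0;-1 0 0 0.035 0",
)

```text
clock: 46.03
eef_pos: [596.6, 39.0, 304.1]
tcp_rot: [-3.14, -0.0, 1.823]
contact_force: [-0.1, -0.3, -8.5]
opening: 0.334
```

>>> apply_moves(
  motion="-1 0 0 0.001 0;-1 0 0 0.002 0;-1 0 0 0.003 0;-1 0 0 0.004 0;-1 0 0 0.005 0;-1 0 0 0.005 0",
)

```text
clock: 46.53
eef_pos: [597.0, 39.0, 300.3]
tcp_rot: [3.141, 0.0, 1.823]
contact_force: [-0.6, -0.7, -4.3]
opening: 0.335
```

```bash
echo '[597,39,300,1.823]'>cmd.json; python3 go.py;python3 e.py 22 68
```

```text
t 46.53 meas [597.   39.  300.3] [3.1411e+00 1.0000e-04 1.8232e+00] F [-0.6 -0.7 -4.3] q6 -0.19 cmd [597.    39.   300.     1.82]
```

View pics/side22.png

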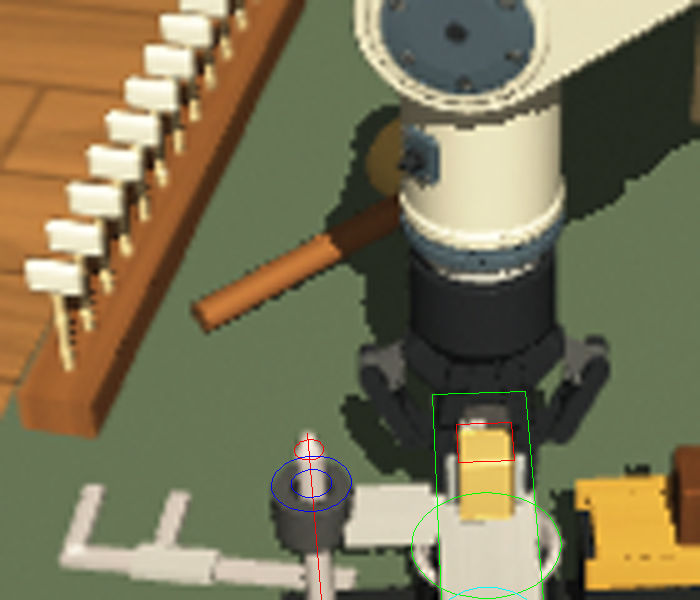

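>>> apply_moves(
  motion="-1 0 0 0.001 0;-1 0 0 0.001 0;-1 0 0 0.001 0;0.4 0 0 0.001 0;0.4 0 0 0.001 0;0.4 0 0 0.001 0;0.4 0 0 0.001 0;0.4 0 0 0.001 0;0.4 0 0 -0.01 0;0.4 0 0 -0.03 0;0.4 0 0 -0.06 0;0.4 0 0 -0.1 0;0.4 0 0 -0.1 0;0.4 0 0 -0.1 0",
)

```text
clock: 47.8
eef_pos: [597.7, 39.0, 403.5]
tcp_rot: [3.136, 0.001, 1.823]
contact_force: [0.6, -0.0, -0.2]
opening: 0.7
```

```bash
echo '[597,39,400,1.823]'>cmd.json; python3 go.py;python3 e.py 23 68; python3 - <<'E'
from h import *
for c in ("top","side"):
    f=grab_frame(c)
    for q in ["platen","platen_grip","platen_hole","bore","rod_top","weight1","gate_grip"]:
        print(c,q,[([round(v) for v in d["point"]],round(d["conf"],2)) for d in spotter.place_of(q,c)[:2]])
    for i,gs in enumerate([(674,216),(676,-214)]):
        p=proj(f,[[*gs,20]])[0].astype(int); crop(f,(p[0]-25,p[1]-25,p[0]+25,p[1]+25),f"pics/w{c}{i}.png",s=8)
E
cd pics; python3 -c "
import cv2,numpy as np
a=[cv2.imread(f'w{c}{i}.png') for c in('top','side') for i in(0,1)]
cv2.imwrite('w.png',cv2.resize(np.vstack([np.hstack(a[:2]),np.hstack(a[2:])]),(600,600)))"
```

```text
t 47.8 meas [597.7  39.  403.5] [3.1358e+00 1.1000e-03 1.8232e+00] F [ 0.6 -0.  -0.2] q6 -0.19 cmd [597.    39.   400.     1.82]
top platen [([599, 40, 67], 0.85)]
top platen_grip [([595, 40, 143], 0.86), ([712, -354, -1], 0.64)]
top platen_hole []
top bore [([596, 38, 20], 0.71)]
top rod_top []
top weight1 [([672, -216, 14], 0.75), ([629, 410, 0], 0.54)]
top gate_grip []
side platen [([596, 40, 70], 0.97), ([686, 63, 173], 0.51)]
side platen_grip [([599, 39, 140], 0.74), ([592, 42, 20], 0.21)]
side platen_hole [([683, 63, 110], 0.83), ([600, 41, 141], 0.58)]
side bore [([593, 41, 22], 0.68)]
side rod_top [([686, 65, 171], 0.85)]
side weight1 [([679, -215, 11], 0.58), ([674, 218, 9], 0.57)]
side gate_grip [([487, 7, 119], 0.89)]
```

View pics/side23.png

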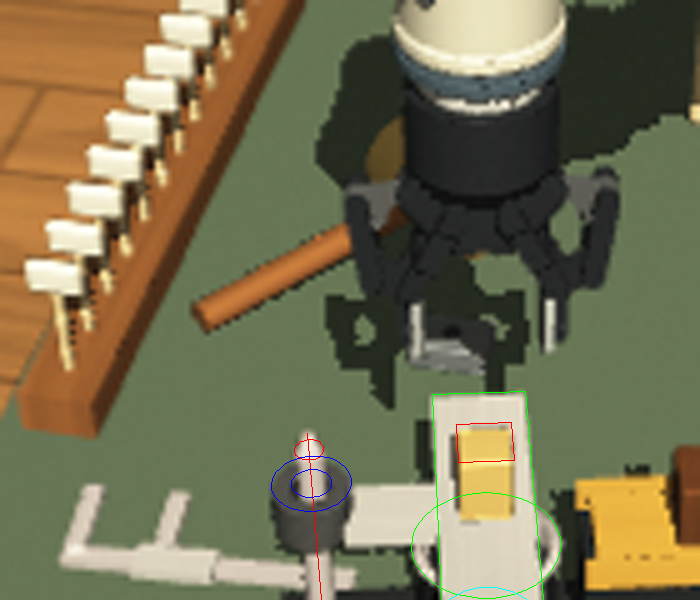

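View pics/w.png

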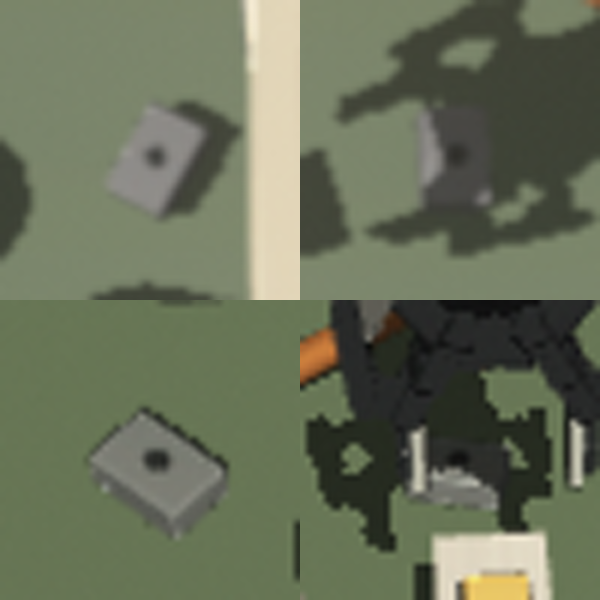

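```bash
python3 - <<'E'
from h import *
f=grab_frame("top"); f0=dict(f); f0["img"]=cv2.imread("pics/top0.png")[:,:,::-1]
g=grab_frame("side"); g0=dict(g); g0["img"]=cv2.imread("pics/side0.png")[:,:,::-1]
def wt(x,y,yaw): return [(fr(x,y,yaw,rect(-27,27,-18,18,20)),(0,255,0)),(fr(x,y,yaw,rect(-27,27,-18,18,0)),(255,0,0))]
W=[(673,216,-0.495),(675,-214,-0.02)]
ims=[]
for ff,c in((f0,"top"),(g0,"side")):
  for w in W:
    p=proj(ff,[[w[0],w[1],20]])[0].astype(int); crop(ff,(p[0]-18,p[1]-18,p[0]+18,p[1]+18),"pics/tmp.png",wt(*w),s=8); ims.append(cv2.imread("pics/tmp.png"))
cv2.imwrite("pics/w2.png",np.vstack([np.hstack(ims[:2]),np.hstack(ims[2:])]))
E
python3 go.py 673 216 400 1.076
```

```text
t 48.8 meas [596.9  38.9 400. ] [-3.1416 -0.      1.8231] F [-0.7  0.5 -0.4] q6 -0.19 cmd [597.    39.   400.     1.82]
shift 0.1524 0.1178 -0.0 0.2378
```

View pics/w2.png

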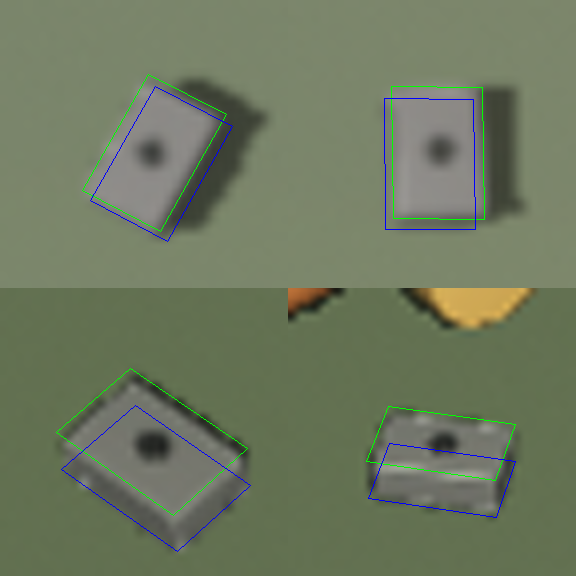

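```bash
echo '[597,39,400,1.823]'>cmd.json; python3 go.py 673 216 400 2.647
```

```text
t 48.8 meas [596.9  38.9 400. ] [-3.1416 -0.      1.8231] F [-0.7  0.5 -0.4] q6 -0.19 cmd [597.    39.   400.     1.82]
shift 0.1524 0.1178 -0.0 -0.2623
```

>>> apply_moves(
  motion="1 0.1524 0.1178 0 -0.2623;1 0.1524 0.1178 0 -0.2623;1 0.1524 0.1178 0 -0.2623;1 0.1524 0.1178 0 -0.2623;1 0.1524 0.1178 0 -0.2623;1 0.1524 0.1178 0 -0.2623;1 0.1524 0.1178 0 -0.2623;1 0.1524 0.1178 0 -0.2623;1 0.1524 0.1178 0 -0.2623;1 0.1524 0.1178 0 -0.2623;1 0.1524 0.1178 0 -0.2623;1 0.1524 0.1178 0.04 -0.2623;1 0.1524 0.1178 0.08 -0.2623;1 0.1524 0.1178 0.12 -0.2623;1 0.1524 0.1178 0.16 -0.2623;1 0.1524 0.1178 0.19 -0.2623;1 0.1524 0.1178 0.21 -0.2623;1 0.1524 0.1178 0.222 -0.2623;1 0.1524 0.1178 0.222 -0.2623;1 0.1524 0.1178 0.222 -0.2623",
)

```text
clock: 50.47
eef_pos: [673.2, 215.8, 178.4]
tcp_rot: [3.142, 0.0, 2.646]
contact_force: [-0.0, -0.4, 1.3]
opening: 0.998
```

>>> apply_moves(
  motion="-1 0 0 0 0;-1 0 0 0 0;-1 0 0 0 0;-1 0 0 0 0;-1 0 0 0 0;-1 0 0 0 0;-1 0 0 0 0;-1 0 0 0 0;-1 0 0 0 0;-1 0 0 -0.01 0;-1 0 0 -0.03 0;-1 0 0 -0.06 0;-1 0 0 -0.1 0;-1 0 0 -0.14 0;-1 0 0 -0.18 0;-1 0 0 -0.212 0;-1 0 0 -0.212 0",
  squeeze=60,
)

```text
clock: 51.88
eef_pos: [674.3, 216.4, 399.0]
tcp_rot: [3.133, 0.008, 2.647]
contact_force: [0.7, 1.4, -2.2]
opening: 0.404
```

```bash
echo '[673,216,390,2.647]'>cmd.json; python3 go.py 582 97 390 1.823; python3 - <<'E'
from h import *
g=grab_frame("side"); crop(g,(210,160,350,280),"pics/s24.png",s=5)
E
```

```text
t 51.88 meas [674.3 216.4 399. ] [3.1332 0.0081 2.6472] F [ 0.7  1.4 -2.2] q6 -0.77 cmd [673.   216.   390.     2.65]
shift 0.0236 -0.1479 -0.0 0.2623
```

View pics/s24.png

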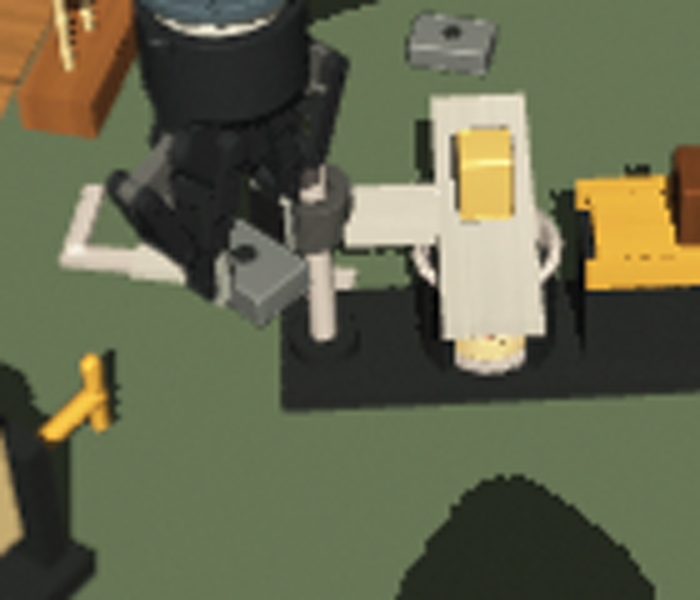

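>>> apply_moves(
  motion="-1 0.0236 -0.1479 0 0.2623;-1 0.0236 -0.1479 0 0.2623;-1 0.0236 -0.1479 0 0.2623;-1 0.0236 -0.1479 0 0.2623;-1 0.0236 -0.1479 0 0.2623;-1 0.0236 -0.1479 0 0.2623;-1 0.0236 -0.1479 0 0.2623;-1 0.0236 -0.1479 0 0.2623;-1 0.0236 -0.1479 0 0.2623;-1 0.0236 -0.1479 0 0.2623;-1 0.0236 -0.1479 0.03 0.2623;-1 0.0236 -0.1479 0.05 0.2623;-1 0.0236 -0.1479 0.065 0.2623;-1 0.0236 -0.1479 0.075 0.2623;-1 0.0236 -0.1479 0.08 0.2623;-1 0.0236 -0.1479 0.08 0.2623;-1 0.0236 -0.1479 0.08 0.2623",
)

```text
clock: 53.35
eef_pos: [582.2, 97.1, 310.4]
tcp_rot: [3.141, 0.0, 1.824]
contact_force: [0.7, -0.4, -3.0]
opening: 0.402
```

```bash
echo '[582,97,310,1.823]'>cmd.json; python3 go.py;cat > w.py <<'E'
from h import *
import sys
for c,b in(("side",(210,160,350,280)),("top",(250,110,390,230))):
    g=grab_frame(c); z=float(sys.argv[2])
    crop(g,b,f"pics/{c}{sys.argv[1]}.png",platen_polys(597,39,.252,68)+[(fr(597,39,.252,rect(-18,18,s*60-27,s*60+27,z)),(255,0,255)) for s in(1,-1)],s=5)
E
python3 w.py 25 152
```

```text
t 53.35 meas [582.2  97.1 310.4] [3.1412 0.     1.8238] F [ 0.7 -0.4 -3. ] q6 -0.09 cmd [582.    97.   310.     1.82]
```

View pics/side25.png

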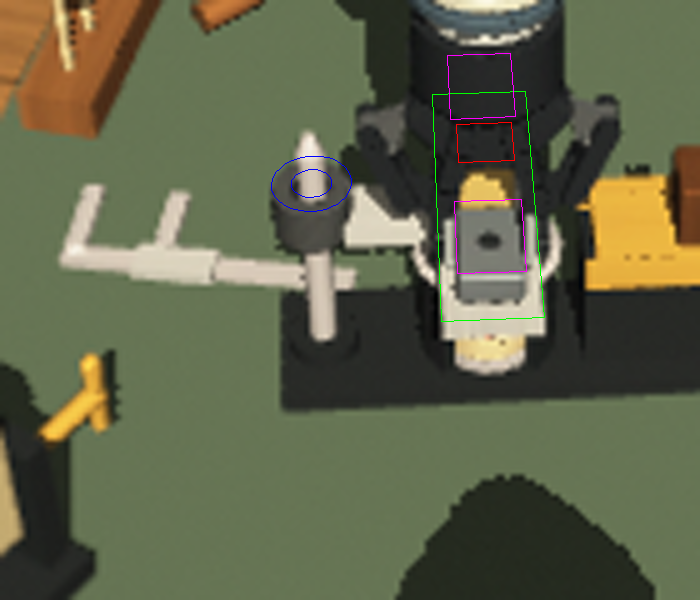

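>>> apply_moves(
  motion="-1 0 0 0.003 0;-1 0 0 0.006 0;-1 0 0 0.009 0;-1 0 0 0.011 0;-1 0 0 0.012 0;-1 0 0 0.012 0",
)

```text
clock: 53.95
eef_pos: [582.1, 97.4, 299.1]
tcp_rot: [3.141, -0.001, 1.823]
contact_force: [-5.3, 1.9, 8.5]
opening: 0.403
```

>>> apply_moves(
  motion="-1 0 0 -0.0005 0;0.2 0 0 -0.0005 0;0.2 0 0 -0.0005 0;0.2 0 0 -0.0005 0;0.2 0 0 -0.0005 0;0.2 0 0 -0.0005 0;0.2 0 0 -0.01 0;0.2 0 0 -0.03 0;0.2 0 0 -0.06 0;0.2 0 0 -0.1 0;0.2 0 0 -0.102 0;0.2 0 0 -0.102 0",
)

```text
clock: 54.95
eef_pos: [582.8, 97.1, 403.6]
tcp_rot: [3.136, 0.001, 1.823]
contact_force: [0.7, 0.4, -0.4]
opening: 0.601
```

```bash
echo '[582,97,400,1.823]'>cmd.json; python3 w.py 26 140; python3 go.py 675 -214 400 -0.02; echo '[582,97,400,1.823]'>cmd.json;python3 go.py 675 -214 400 3.12
```

```text
t 55.05 meas [581.7  96.9 400.1] [3.1414 0.     1.8231] F [-0.7 -0.4 -1. ] q6 -0.09 cmd [582.    97.   400.     1.82]
shift -0.3244 0.0125 -0.0 0.5866
t 55.05 meas [581.7  96.9 400.1] [3.1414 0.     1.8231] F [-0.7 -0.4 -1. ] q6 -0.09 cmd [582.    97.   400.     1.82]
shift -0.3244 0.0125 -0.0 -0.4128
```

View pics/side26.png

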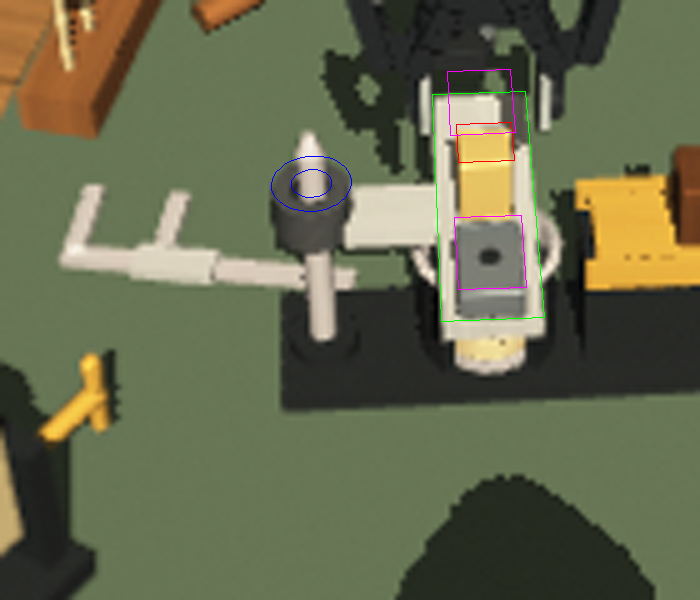

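>>> apply_moves(
  motion="1 -0.3244 0.0125 0 0.5866;1 -0.3244 0.0125 0 0.5866;1 -0.3244 0.0125 0 0.5866;1 -0.3244 0.0125 0 0.5866;1 -0.3244 0.0125 0 0.5866;1 -0.3244 0.0125 0 0.5866;1 -0.3244 0.0125 0 0.5866;1 -0.3244 0.0125 0 0.5866;1 -0.3244 0.0125 0 0.5866;1 -0.3244 0.0125 0 0.5866;1 -0.3244 0.0125 0 0.5866;1 -0.3244 0.0125 0 0.5866;1 -0.3244 0.0125 0 0.5866;1 -0.3244 0.0125 0 0.5866;1 -0.3244 0.0125 0 0.5866;1 -0.3244 0.0125 0 0.5866;1 -0.3244 0.0125 0 0.5866;1 -0.3244 0.0125 0 0.5866",
)

```text
clock: 56.55
eef_pos: [674.9, -214.0, 399.0]
tcp_rot: [-3.141, 0.002, -0.016]
contact_force: [0.0, -0.2, -0.2]
opening: 1.0
```

>>> apply_moves(
  motion="1 0 0 0.04 0;1 0 0 0.08 0;1 0 0 0.12 0;1 0 0 0.16 0;1 0 0 0.19 0;1 0 0 0.21 0;1 0 0 0.222 0;1 0 0 0.222 0;1 0 0 0.222 0",
)

```text
clock: 57.3
eef_pos: [675.3, -214.1, 178.1]
tcp_rot: [-3.141, 0.0, -0.019]
contact_force: [-0.8, 0.0, 1.0]
opening: 1.001
```

```bash
python3 - <<'E'
from h import *
g=grab_frame("side"); crop(g,(240,90,380,200),"pics/s27.png",s=5)
E
```

```text
(no output)
```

View pics/s27.png

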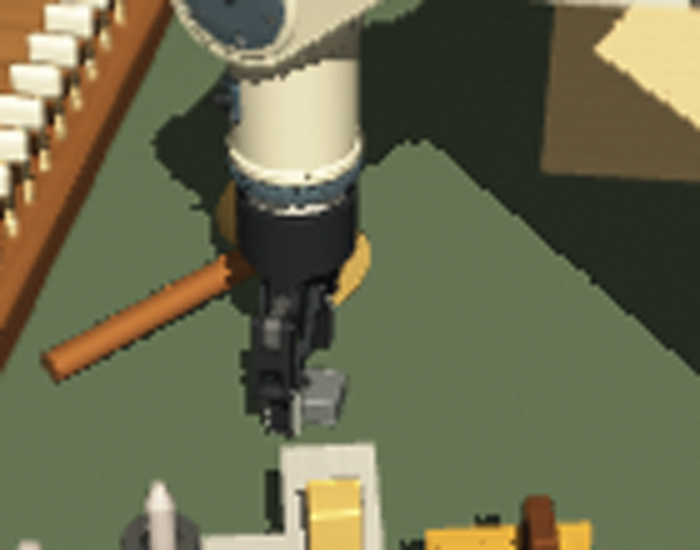

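>>> apply_moves(
  motion="-1 0 0 0 0;-1 0 0 0 0;-1 0 0 0 0;-1 0 0 0 0;-1 0 0 0 0;-1 0 0 0 0;-1 0 0 0 0;-1 0 0 0 0;-1 0 0 0 0;-1 0 0 -0.01 0;-1 0 0 -0.03 0;-1 0 0 -0.06 0;-1 0 0 -0.1 0;-1 0 0 -0.14 0;-1 0 0 -0.18 0;-1 0 0 -0.212 0;-1 0 0 -0.212 0",
  squeeze=60,
)

```text
clock: 58.77
eef_pos: [676.5, -214.5, 398.9]
tcp_rot: [3.138, -0.011, -0.02]
contact_force: [1.5, 0.3, -2.4]
opening: 0.406
```

```bash
echo '[675,-214,390,-0.02]'>cmd.json; python3 go.py 612 -19 390 1.823
```

```text
t 58.77 meas [ 676.5 -214.5  398.9] [ 3.1383 -0.011  -0.0197] F [ 1.5  0.3 -2.4] q6 1.28 cmd [ 6.75e+02 -2.14e+02  3.90e+02 -2.00e-02]
shift -0.0669 -0.1937 -0.0 -0.5866
```

>>> apply_moves(
  motion="-1 -0.0669 -0.1937 0 -0.5866;-1 -0.0669 -0.1937 0 -0.5866;-1 -0.0669 -0.1937 0 -0.5866;-1 -0.0669 -0.1937 0 -0.5866;-1 -0.0669 -0.1937 0 -0.5866;-1 -0.0669 -0.1937 0 -0.5866;-1 -0.0669 -0.1937 0 -0.5866;-1 -0.0669 -0.1937 0 -0.5866;-1 -0.0669 -0.1937 0 -0.5866;-1 -0.0669 -0.1937 0 -0.5866;-1 -0.0669 -0.1937 0 -0.5866;-1 -0.0669 -0.1937 0 -0.5866;-1 -0.0669 -0.1937 0 -0.5866;-1 -0.0669 -0.1937 0 -0.5866;-1 -0.0669 -0.1937 0 -0.5866;-1 -0.0669 -0.1937 0 -0.5866;-1 -0.0669 -0.1937 0 -0.5866;-1 -0.0669 -0.1937 0 -0.5866",
)

```text
clock: 60.27
eef_pos: [611.7, -19.1, 389.6]
tcp_rot: [-3.141, -0.0, 1.82]
contact_force: [-0.4, 0.5, -3.0]
opening: 0.403
```

>>> apply_moves(
  motion="-1 0 0 0.03 0;-1 0 0 0.05 0;-1 0 0 0.065 0;-1 0 0 0.075 0;-1 0 0 0.08 0;-1 0 0 0.08 0;-1 0 0 0.08 0",
)

```text
clock: 60.85
eef_pos: [612.3, -19.1, 310.5]
tcp_rot: [3.141, 0.0, 1.823]
contact_force: [0.2, 0.7, -2.1]
opening: 0.401
```

```bash
echo '[612,-19,310,1.823]'>cmd.json; python3 go.py;python3 w.py 28 152
```

```text
t 60.85 meas [612.3 -19.1 310.5] [3.1410e+00 2.0000e-04 1.8225e+00] F [ 0.2  0.7 -2.1] q6 -0.29 cmd [612.   -19.   310.     1.82]
```

View pics/side28.png

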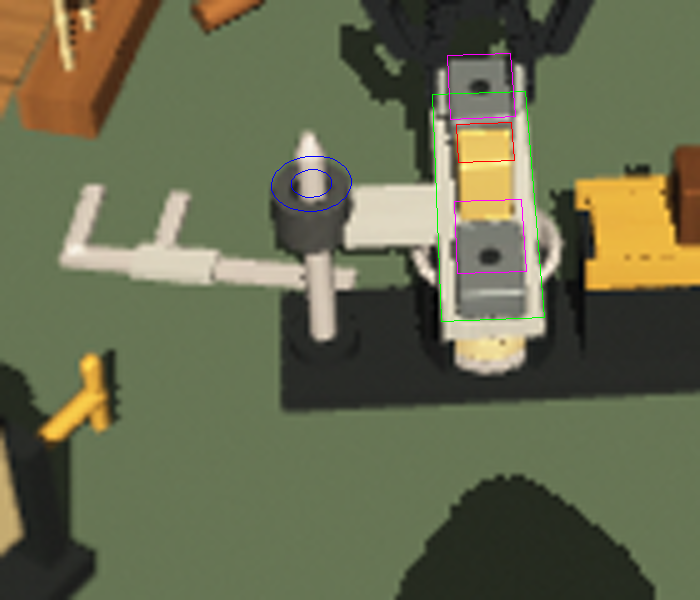

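>>> apply_moves(
  motion="-1 0 0 0.003 0;-1 0 0 0.006 0;-1 0 0 0.009 0;-1 0 0 0.011 0;-1 0 0 0.0115 0;-1 0 0 0.0115 0;0.2 0 0 0.0115 0;0.2 0 0 0.0115 0;0.2 0 0 0.0115 0;0.2 0 0 0.0115 0;0.2 0 0 0.0115 0;0.2 0 0 0 0;0.2 0 0 -0.02 0;0.2 0 0 -0.05 0;0.2 0 0 -0.08 0;0.2 0 0 -0.09 0;0.2 0 0 -0.09 0",
)

```text
clock: 62.37
eef_pos: [612.9, -19.1, 404.1]
tcp_rot: [3.136, 0.002, 1.823]
contact_force: [-0.2, 0.3, -0.5]
opening: 0.605
```

```bash
echo '[612,-19,400,1.823]'>cmd.json; python3 go.py 520 -250 400 1.2
```

```text
t 62.37 meas [612.9 -19.1 404.1] [3.1355e+00 1.8000e-03 1.8232e+00] F [-0.2  0.3 -0.5] q6 -0.29 cmd [612.   -19.   400.     1.82]
shift -0.2007 -0.1467 -0.0 0.1983
```

Next I'll move the arm well clear so I can check the result.

>>> apply_moves(
  motion="0.2 -0.2007 -0.1467 0 0.1983;0.2 -0.2007 -0.1467 0 0.1983;0.2 -0.2007 -0.1467 0 0.1983;0.2 -0.2007 -0.1467 0 0.1983;0.2 -0.2007 -0.1467 0 0.1983;0.2 -0.2007 -0.1467 0 0.1983;0.2 -0.2007 -0.1467 0 0.1983;0.2 -0.2007 -0.1467 0 0.1983;0.2 -0.2007 -0.1467 0 0.1983;0.2 -0.2007 -0.1467 0 0.1983;0.2 -0.2007 -0.1467 0 0.1983;0.2 -0.2007 -0.1467 0 0.1983",
)

```text
clock: 63.37
eef_pos: [520.5, -248.9, 399.8]
tcp_rot: [-3.141, -0.0, 1.202]
contact_force: [0.2, 0.5, -0.6]
opening: 0.601
```

```bash
python3 w.py 29 140; python3 - <<'E'
from h import *
for c in ("top","side"):
    f=grab_frame(c)
    for q in ["platen","platen_hole","rod_top","weight1","gate_grip","brass","mallet","mug","calipers","needle_tool"]:
        print(c,q,[([round(v) for v in d["point"]],round(d["conf"],2)) for d in spotter.place_of(q,c)[:2]])
E
```

```text
top platen [([598, 44, 70], 0.63)]
top platen_hole [([689, 61, 112], 0.71)]
top rod_top [([687, 58, 175], 0.74)]
top weight1 [([582, 96, 128], 0.81), ([612, -20, 132], 0.68)]
top gate_grip [([490, 9, 117], 0.74), ([595, 40, 68], 0.62)]
top brass []
top mallet [([710, -358, 1], 0.88)]
top mug [([629, 406, -1], 0.71), ([489, 8, 116], 0.34)]
top calipers [([775, 10, 1], 0.75), ([594, 44, 141], 0.65)]
top needle_tool [([362, 97, -2], 0.79)]
side platen [([598, 39, 70], 0.91)]
side platen_hole [([686, 63, 108], 0.96), ([615, -21, 132], 0.46)]
side rod_top [([685, 61, 172], 0.88)]
side weight1 [([586, 99, 127], 0.7), ([616, -20, 131], 0.51)]
side gate_grip [([484, 7, 121], 0.62), ([772, 8, 0], 0.5)]
side brass []
side mallet [([711, -355, -1], 0.92)]
side mug [([627, 410, -4], 0.8)]
side calipers [([774, 9, 0], 0.66)]
side needle_tool [([360, 100, 0], 0.53)]
```

View pics/side29.png

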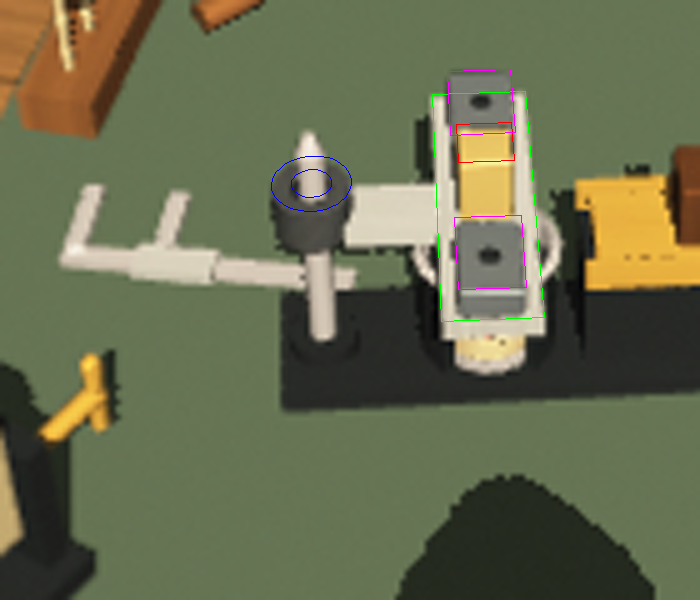

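View pics/top29.png

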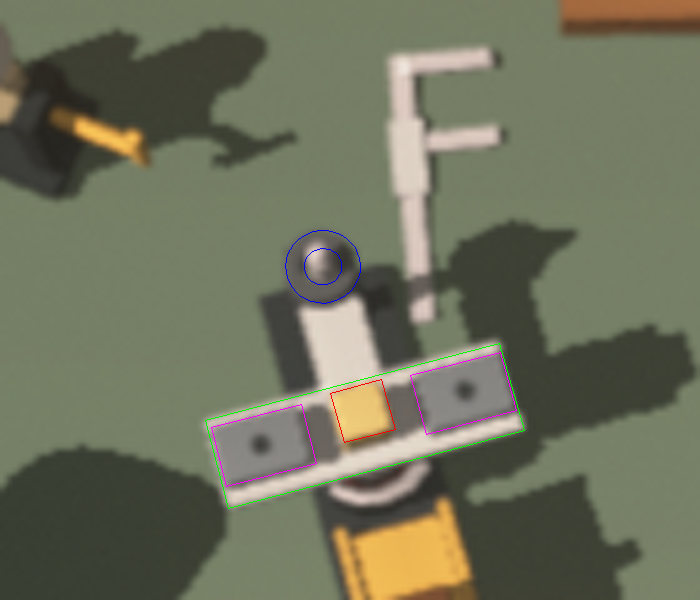

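```bash
python3 -c "
from rig import r
print(r.sign_off())"
```

```text
the job is handed in; nothing more can be done
None
```

I handed the job in at about 63 s of the 192 s limit, and my last checks found nothing wrong.

**What I did**
- **Gate:** I slid it open by its grip until it hit the stop. The force rose to about 35 N there, and the grip ended about 114 mm from the pot's axis.
- **Rings:** The brass ring is absent: neither camera showed it. I stacked hornbeam, then red, then black in the pot, centring each ring by gripping it twice before lifting. Each one looked flat and in place after I let go, and none of them got knocked aside.
- **Platen:** I lowered it slowly over the rod onto the stack. There was no side force, and contact came at the expected height of 68 mm above the bench.
- **Weights:** One lead weight lies flat on each wing, about 60 mm out from the handle.

**Last checks**
- **Alignment:** In both cameras, the outlines of the platen, hub and rod, and both weights match the picture to about 1–2 mm.
- **Other items:** The mallet, mug, calipers and voicing tool read within about 4 mm of where they started, which is within the networks' accuracy.
- **Arm:** It is clear of everything.
- **Not measured directly:** I could only infer the gate's exact opening from the stop force and the grip's position. It may have crept back about 1 mm when I released it, which is within the 5 mm allowed.

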